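# Stamp and set out the spindle blanks

### The arm

A 6-joint arm with a two-finger parallel gripper is mounted at the origin on the work surface. World frame = base frame: x ahead of the robot, y to its left, z up, the work surface at z = 0. Lengths are in m, angles in rad, forces in N, time in s.
With the tool pointing down it reaches from about 0.225 to 0.875 m from the base axis. Payload 3.4 kg.
Tool frame: the origin (TCP) lies at the very end of the fingers, on their centre line; the grasp point (between the pads) lies 19 mm behind it; z points along the fingers, y is the line along which they close (so a half turn about z gives the same grasp; the last joint's range is limited). The gripper opens to 85 mm and grips with 20 to 120 N. Pads are 22 mm wide; open, the fingers measure 114 mm over their backs; the gripper's body (76 mm by 85 mm) begins 54 mm behind the grasp point. The pads swing forward as they close: fully open they stand 13 mm farther back than shut.
Start: joints at [-1.317, 0.276, 1.505, -0, 1.361, -0.121], TCP at [0.211, -0.535, 0.231] pointing down, gripper open.
Joint ranges: [-2.89, 2.89], [-0.75, 2.08], [0.22, 2.7], [-1.18, 4.32], [0.11, 2.71], [-2.7, 2.7]. Speed limits (rad/s): [2.57, 2.57, 3.14, 3.14, 3.14, 3.14].

### API

Orientations are given as a unit quaternion [w, x, y, z].
In Python, from rig import readout, vision, manip gives the robot as it stands.
- The arm moves only by the shell command python3 -m handwheel 'ROWS' [FORCE]. ROWS is JSON, a list of rows, each a list of 3 entries, a list of its own where there are three numbers: the shift along the tool's x, y, z in mm, then the turn, a rotation vector about the tool's x, y, z in units of 6 degrees (1.0 is 6 degrees), then the closure, from -1 (fully open) to 1 (shut), so that 0 is half open. A call has 1 to 20 rows; each row shifts and turns the commanded pose from where the row before left it, along the tool's axes as they then stand; what a row does not reach is not made up. A row lasts 1/8 s, in which the tool goes at most 62.5 mm and 10.7 degrees, less where a joint would pass 70% of its speed; a pose out of reach is approached as far as the arm can. A call is refused whole if a number of a shift passes 62.5 or a number of a turn 1, either way. A call with a gripper value outside its range is refused whole. The fingers move at their own pace and stop on an object; FORCE is the grip in N (left out, the last holds). Time passes only in rows, so rows that do not move let the fingers close. It gives the time, the measured TCP pose, the force, the opening and the grip force at its end, in the units of the state.
- readout.get_state(): the state, without advancing time (a new reading comes with each control period).
- vision.get_image(name): name is "side" or "top" or "wrist"; returns the picture (384x512x3 uint8, blue, green, red); there is no depth.
- vision.camera_params(name): a dict with "intrinsics" (3x3 intrinsics, pixels), "rvec" (rotation vector, rad) and "tvec" (3), from world to camera coordinates, as OpenCV has them; the wrist camera has in their place "hand_eye" (4x4, takes a point from camera to tool coordinates, whose origin is the TCP and whose axes are the flange's). Camera axes: x right, y down, z forward; pixel columns grow to the right and rows downward; lengths in m; the calibration is good to about 2 mm. The wrist camera is an equidistant fisheye: a pixel r from the principal point sees the ray r / f radians off the axis. A picture is of the moment at which its call begins: read the wrist's pose just before it. camera_params takes no time and is no camera call.
- manip.sign_off(): hands the job in; it is judged then, once.
The state is a dict: "clock": time; "qpos": joint angles; "qd": joint speeds; "effort": joint torques, N m; "position": TCP position; "ee_rot": TCP orientation; "contact_force": force on the tool from outside, world axes, zero at the start; "moment": the same for the moment, N m; "width": finger opening in m; "gripper_force": force on a finger pad.
Only numpy, scipy, OpenCV 4.12 (cv2) and the standard library are available. Lean on these libraries where they do the work, as an engineer would, in place of code of your own. Each camera call takes 0.05 s, during which the arm holds its last target. There are 200 camera calls.

### The job

Mark each of the two or three spindle blanks on the bench in the end-marking stamp, palest wood first and darkest last so that no dark dust is carried onto pale wood: draw the sprung striker back by its handle until the sear catches, lay the blank along the yellow outline on the bed with its end up against the end stop, then press the red trip button to fire the striker at it. Set every marked blank on the display board, and finish with all of them side by side in one row, crosswise between the blue lines, pushed flush against the fence and against each other with no gaps, and the striker let down. Leave the other things on the table alone.

Things in the scene. Friction and masses are not known exactly. Their poses are not given: they have to be found in the camera images.
- pale: spindle blank of pale cream wood, a square bar 100 x 40 x 40 mm, about 0.13 kg; origin at its centre, x along its 100 mm length. May be absent. The three blanks differ only in colour and any long face may be up.
- tan: spindle blank of mid-brown wood, same size and axes as the pale one. May be absent.
- dark: spindle blank of dark red wood, same size and axes as the pale one. May be absent.
- stamp: the end-marking stamp, fixed: green base plate 10 mm thick (x -50 to 70, y -76 to 224 mm from the origin), origin on the bench under the middle of the bed, y = direction in which the striker is drawn, z up. Steel end stop 60 mm wide, top 50 mm above the bench, face at y = -50 mm. Behind the bed an open green channel (x -34 to 34, y 95 to 224 mm, top 62 mm above the bench) holds the striker
- bed (a point): middle of the flat bed, on top of the stamp's base plate (10 mm above the bench), axes as the stamp's. A blank belongs centred here, length along y: the end stop's face is 50 mm away at -y, the die at +y. Fired onto a blank, the die presses it lightly (4 N) against the stop; it can be lifted straight out.
- striker (a joint): striker travel (m), 0 forward to 0.050. Spring 3 N at 0, 12 N at 0.043, a few N more over the sear. Draw past 0.046 and let go: the sear holds it at about 0.043. At 0 the brass die (30 mm disc) stands 5 mm inside the space of a blank that touches the end stop, so draw it before loading; held by the sear it leaves 38 mm of room. Fired at a blank it stops at about 0.005.
- handle (a point): on the axis of the striker's upright black handle, a round post 18 mm thick with a red cap, 90 mm above the bench; the post's free part reaches from 62 mm (channel top) to 106 mm. Moves with the striker; axes as the stamp's: it is drawn along +y.
- trip (a joint): red trip button of the sear (m), 0 up, pressed straight down to 0.015; springs back up. About 2 N to start, 5 N at the bottom. It lets the striker go by 0.012 and is also pushed down for a moment when the striker rides over the sear.
- trip_top (a point): middle of the top of the red trip button, a disc 28 mm in diameter, 60 mm above the bench when up, on the +x side of the stamp's channel (52 mm from the stamp's centre line)
- board: display board fixed to the bench: plywood 240 x 170 x 8 mm with a dark fence, 15 mm thick and 40 mm high from the bench, across one end. Origin on the bench below the middle of the fence's inner face; x points from the board into the fence, so the row grows along -x; y along the fence.
- fence (a point): middle of the fence's inner face at its foot, on the board's surface (8 mm above the bench), axes as the board's. The first blank's centre belongs 20 mm from it at -x, the next at 60, then 100 mm, lengths along y. Blue lines lie along x at y = -70 and 70 mm.
- puck: bystander: turned wooden disc 70 mm in diameter, 28 mm high, origin under its centre; not to be moved
- wax: bystander: amber jar 52 mm in diameter, 55 mm high, origin under its centre; not to be moved
- screwdriver: bystander: screwdriver 200 mm long lying on the bench along its x; not to be moved
- mug: bystander: blue mug 80 mm in diameter, 90 mm high, origin under its centre; not to be moved
Mind the look-alikes: they are no part of the job. What is meant by the dark is not orange, and is the larger of those in its own colour. Of the things that look like the pale, take the one that is nearest to the robot's base at the start.

How it is judged:
By the outcome, as a careful person would: the job done as asked, in the order asked, and still so for the second after the job is handed in, with the robot touching nothing.
Of pale, tan, dark only 2 to 3 are there at a start; the rules pass over those that are not, and their reading is None.
At some moment in a run one of pale, tan, dark may be knocked a few centimetres aside while the robot is not near it.
Once in a run the grip may slacken for a moment while it holds something.
It also fails if it takes over 210 s, if anything falls off the work surface, if the arm or the gripper's body presses on something with over 40 N, if the wrist force passes 120 N, or if a joint passes its speed limit or range.

## Working session

There is one attempt and no reset: what is moved stays moved. The work goes in short steps, Python scripts to look and compute and a shell command to move; the robot and the scene stay as the last step left them, time stands still between calls to the robot, and variables do not carry over. Pictures are saved under pics/ and viewed, at most 14 in all, crops included, and the job is handed in when it is done.

```bash
ls; mkdir -p pics
python3 - <<'E'
from rig import readout, vision
import cv2
s=readout.get_state();print(s)
for n in ["top","side"]:
    im=vision.get_image(n);cv2.imwrite(f"pics/{n}0.png",im);p=vision.camera_params(n);print(n,p)
print(vision.camera_params("wrist"))
cv2.imwrite("pics/w0.png",vision.get_image("wrist"))
E
```

```text
pics
{'clock': 0.0, 'qpos': array([-1.31699860e+00,  2.76609932e-01,  1.50614198e+00,  1.70718325e-05,
        1.36071702e+00, -1.20995240e-01]), 'qd': array([ 0.00055141,  0.00077046, -0.00027903, -0.00125966, -0.00021889,
       -0.0002202 ]), 'effort': array([-7.25951340e-04, -4.16778338e+01, -2.45805126e+01, -2.84399339e-04,
        1.09666813e-02,  2.30703286e-06]), 'position': array([ 0.21036328, -0.53456033,  0.23042768]), 'ee_rot': array([-9.36626851e-04,  9.82492504e-01,  1.86299756e-01, -5.39197462e-05]), 'contact_force': array([-0.08096481, -0.27488198, -0.25899018]), 'moment': array([-0.00888753, -0.07949356, -0.03714242]), 'gripper_force': 0.0, 'width': 0.08539917482548967}
top {'intrinsics': array([[473.89370854,   0.        , 256.41756523],
       [  0.        , 473.89370854, 187.09350838],
       [  0.        ,   0.        ,   1.        ]]), 'rvec': array([ 2.14404904, -2.20129642,  0.09405462]), 'tvec': array([-0.02085883,  0.52629785,  1.54788311])}
side {'intrinsics': array([[430.2297188 ,   0.        , 260.85998721],
       [  0.        , 430.2297188 , 187.20275047],
       [  0.        ,   0.        ,   1.        ]]), 'rvec': array([ 0.551889  , -2.67884719,  1.22517448]), 'tvec': array([0.46823868, 0.23589979, 1.38445861])}
{'intrinsics': array([[297.31863964,   0.        , 260.25176265],
       [  0.        , 297.31863964, 191.29213889],
       [  0.        ,   0.        ,   1.        ]]), 'hand_eye': array([[-1.07774537e-03, -9.56823781e-01, -2.90666632e-01,
         7.46659529e-02],
       [ 9.99999201e-01, -1.22313717e-03,  3.18516866e-04,
         6.09521417e-04],
       [-6.60289675e-04, -2.90666057e-01,  9.56824335e-01,
        -1.43137177e-01],
       [ 0.00000000e+00,  0.00000000e+00,  0.00000000e+00,
         1.00000000e+00]])}
```

Run:
```python
import cv2
for n in ["top","side"]:
    im=cv2.imread(f"pics/{n}0.png");cv2.imwrite(f"pics/{n}0b.png",cv2.resize(im,(800,600),interpolation=cv2.INTER_CUBIC))
```

```text
(no output)
```

View pics/top0b.png

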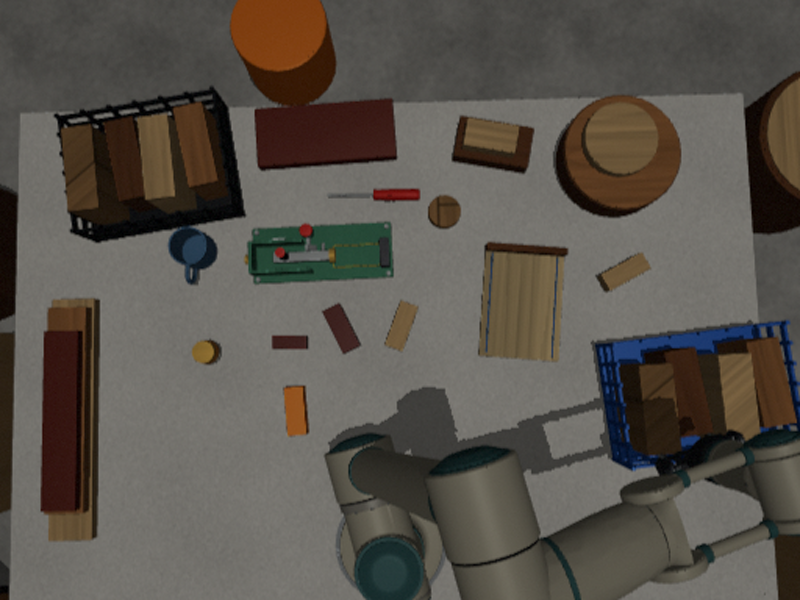

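View pics/side0b.png

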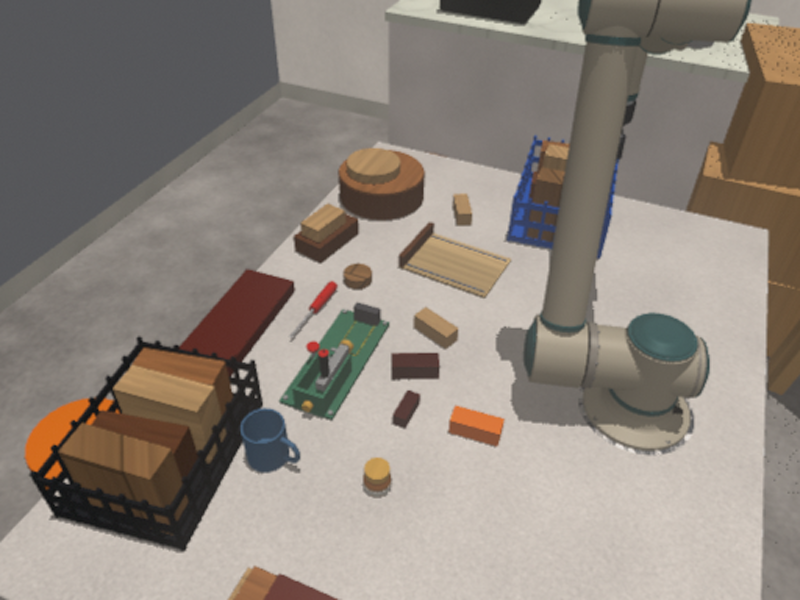

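The top view shows the pale candidates at (402,326) and (625,272), dark at (341,328) with a small look-alike at (290,342), and orange at (296,410). The stamp is at (320,252) and the board at (522,302), with its fence toward the top. The side view agrees.

```bash
cat > h.py <<'E'
import numpy as np, cv2
from rig import readout, vision
from scipy.spatial.transform import Rotation as R
def ray(n,uv,st=None):
    p=vision.camera_params(n);K=p["intrinsics"]
    uv=np.atleast_2d(np.array(uv,float))
    if n!="wrist":
        Rm=cv2.Rodrigues(p["rvec"])[0]; d=np.c_[(uv-K[[0,1],[2,2]])/K[0,0],np.ones(len(uv))]
        return -Rm.T@p["tvec"], d@Rm
    a=(uv-K[[0,1],[2,2]])/K[0,0]; r=np.linalg.norm(a,axis=1)
    d=np.c_[a*np.sinc(r/np.pi)[:,None],np.cos(r)]
    H=p["hand_eye"];T=Rt(st)
    return st["position"]+T@H[:3,3],(d@H[:3,:3].T)@T.T
def Rt(st):
    q=st["ee_rot"];return R.from_quat(np.r_[q[1:],q[0]]).as_matrix()
def cast(n,uv,z,st=None):
    c,d=ray(n,uv,st);return c+d*((z-c[2])/d[:,2])[:,None]
def rect(n,mask,z,st=None,amin=40):
    """min-area rects on plane z: (cx,cy,long,short,yaw deg of the long side)"""
    out=[]
    for c in cv2.findContours(mask.astype(np.uint8),cv2.RETR_EXTERNAL,cv2.CHAIN_APPROX_NONE)[0]:
        if cv2.contourArea(c)<amin: continue
        P=cast(n,c[:,0,:],z,st)[:,:2]
        (cx,cy),(w,h),a=cv2.minAreaRect((P*1000).astype(np.float32))
        if w<h: w,h,a=h,w,a+90
        out.append((np.round(c[:,0].mean(0)),round(cx,1),round(cy,1),round(w,1),round(h,1),round((a+90)%180-90,1)))
    return out
E
python3 - <<'E'
from h import *
im=cv2.imread("pics/top0.png");f=512/800
hsv=cv2.cvtColor(im,cv2.COLOR_BGR2HSV)
for n,(x,y) in dict(A=(402,326),B=(625,272),C=(341,328),D=(290,342),E=(296,410),bd=(520,300),stk=(490,135)).items():
    u,v=int(x*f),int(y*f);print(n,hsv[v-2:v+3,u-2:u+3].mean((0,1)),im[v-2:v+3,u-2:u+3].mean((0,1)),cast("top",(u,v),.04)[0])
H,S,V=cv2.split(hsv)
roi=np.zeros_like(H,bool);roi[140:285,110:430]=1
for nm,m,z in [("wood",(S>70)&(H>8)&(H<28)&(V>70),.04),("dark",((H<8)|(H>170))&(S>70)&(V<110),.04),("green",(H>60)&(H<95)&(S>80),.01),("red",((H<5)|(H>175))&(S>160)&(V>110),.06),("blue",(H>100)&(H<125)&(S>100),.008),("fence",(V<90)&(S>60)&(H<20),.04)]:
    print(nm)
    for r in rect("top",m&roi,z,amin=15): print(r)
E
```

```text
A [ 17.36 118.96 112.08] [ 59.8   89.96 112.08] [ 0.4554353 -0.0348796  0.04     ]
B [ 17.56 118.08 108.48] [ 58.24  87.52 108.48] [ 0.5547257  -0.50742378  0.04      ]
C [  2.52 121.72  60.88] [31.8  34.32 60.88] [0.45552667 0.09269647 0.04      ]
D [  2.96 129.68  57.52] [28.28 31.24 57.52] [0.42898159 0.20102848 0.04      ]
E [ 13.52 200.48 145.8 ] [ 31.2   82.68 145.8 ] [0.28640708 0.18983632 0.04      ]
bd [ 19.36 100.68 100.4 ] [ 60.76  86.24 100.4 ] [ 0.50137062 -0.28190106  0.04      ]
stk [ 17.64 118.92 109.24] [ 58.32  88.08 109.24] [ 0.85851193 -0.23283911  0.04      ]
wood
(array([188., 263.]), 284.9, 192.1, 102.5, 40.2, 3.9)
(array([424., 250.]), 299.9, -573.7, 53.7, 23.9, -52.6)
(array([418., 241.]), 326.6, -558.7, 62.4, 61.2, 88.5)
(array([130., 225.]), 411.0, 382.5, 45.8, 42.5, -0.2)
(array([256., 208.]), 455.0, -32.9, 98.0, 39.7, -21.4)
(array([400., 173.]), 558.1, -508.3, 99.3, 39.9, -62.7)
(array([334., 196.]), 491.0, -286.4, 220.5, 165.9, -5.8)
(array([212., 162.]), 610.4, 110.6, 26.3, 13.0, 8.3)
(array([286., 141.]), 671.2, -139.9, 33.2, 13.4, 88.4)
dark
(array([
[... 241 characters left out ...]
 137.9, 308.1, 116.7, -88.7)
red
(array([179., 161.]), 614.4, 216.8, 16.4, 13.2, 88.5)
(array([195., 147.]), 659.1, 162.4, 20.0, 19.6, -0.9)
blue
(array([400., 242.]), 306.3, -536.0, 216.5, 162.1, 5.5)
(array([122., 161.]), 630.2, 420.8, 104.4, 100.5, 46.7)
fence
(array([195., 262.]), 287.6, 169.3, 93.6, 5.7, 4.0)
(array([415., 254.]), 294.2, -535.8, 194.7, 103.9, -3.0)
(array([136., 226.]), 409.4, 361.4, 47.0, 26.0, -8.3)
(array([185., 218.]), 427.4, 201.1, 72.2, 22.8, 88.5)
(array([218., 210.]), 453.0, 93.1, 98.4, 38.0, 25.4)
(array([387., 177.]), 548.8, -464.8, 53.7, 29.9, -21.1)
(array([336., 160.]), 607.9, -301.0, 168.5, 21.1, 84.3)
(array([284., 142.]), 669.8, -129.9, 59.6, 16.8, 88.4)
```

Pale is A at (455,-33) mm, yaw -21°. Dark is C at (453,93), yaw 25°. There is no tan blank. Next I move above the stamp with tool x along the stamp's y.

```bash
cat >> h.py <<'E'
def go(x,y,z,yaw,st=None):
    """tool-frame shift (mm) and turn (6deg units) to TCP x,y,z (mm) with tool x at yaw deg, tool down"""
    st=st or readout.get_state();T=Rt(st);a=np.radians(yaw);c,s=np.cos(a),np.sin(a)
    G=np.array([[c,s,0],[s,-c,0],[0,0,-1]])
    d=np.array([x,y,z])-1000*st["position"]
    print("go before-turn",np.round(T.T@d,1),"after-turn",np.round(G.T@d,1),"turn",np.round(np.degrees(R.from_matrix(T.T@G).as_rotvec())/6,2))
E
python3 -m handwheel '[[[0,0,-8],[0,0,-0.97],-1],[[0,0,-8],[0,0,-0.97],-1],[[0,0,-8],[0,0,-0.97],-1],[[0,0,-8],[0,0,-0.97],-1],[[0,0,-8],[0,0,-0.97],-1],[[0,0,-8],[0,0,-0.97],-1],[[0,0,-8],[0,0,-0.97],-1],[[0,0,-8],[0,0,-0.97],-1],[[0,0,-8],[0,0,-0.97],-1],[[0,0,-8],[0,0,-0.97],-1],[[0,0,-8],[0,0,-0.97],-1],[[0,0,-8],[0,0,-0.97],-1]]' 60
python3 -m handwheel '[[[47.5,29.7,0],[0,0,0],-1],[[47.5,29.7,0],[0,0,0],-1],[[47.5,29.7,0],[0,0,0],-1],[[47.5,29.7,0],[0,0,0],-1],[[47.5,29.7,0],[0,0,0],-1],[[47.5,29.7,0],[0,0,0],-1],[[47.5,29.7,0],[0,0,0],-1],[[47.5,29.7,0],[0,0,0],-1],[[47.5,29.7,0],[0,0,0],-1],[[47.5,29.7,0],[0,0,0],-1],[[47.5,29.7,0],[0,0,0],-1],[[47.5,29.7,0],[0,0,0],-1],[[47.5,29.7,0],[0,0,0],-1],[[47.5,29.7,0],[0,0,0],-1],[[0,0,0],[0,0,0],-1],[[0,0,0],[0,0,0],-1]]'
python3 - <<'E'
from h import *
st=readout.get_state();print(st["position"],st["qpos"]);im=vision.get_image("wrist")
cv2.imwrite("pics/w1.png",im);np.save("pics/w1.npy",np.r_[st["position"],st["ee_rot"]])
E
```

```text
clock: 1.65
position: [0.2104, -0.5349, 0.3271]
ee_rot: [-0.0, 0.698, 0.716, 0.0]
contact_force: [-0.7, 0.3, 0.5]
width: 0.0854
gripper_force: 0.0
clock: 3.65
position: [0.6105, 0.139, 0.3266]
ee_rot: [-0.0, 0.699, 0.715, -0.001]
contact_force: [-0.9, -1.1, -0.3]
width: 0.0854
gripper_force: 0.0
[0.61045396 0.13899909 0.32661684] [ 1.13336811e-01  3.22680304e-01  1.20663264e+00 -9.10510178e-04
  1.61411537e+00  8.98664857e-02]
```

View pics/w1.png

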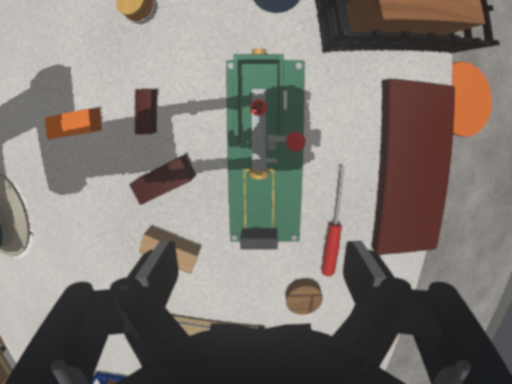

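The wrist view shows the stamp clearly: red cap at (259,107), trip button at (296,142), bed outline at about (259,205) and end stop at (258,238).

Run:
```python
from h import *
a=np.load("pics/w1.npy");st=dict(position=a[:3],ee_rot=a[3:])
im=cv2.imread("pics/w1.png");H,S,V=cv2.split(cv2.cvtColor(im,cv2.COLOR_BGR2HSV))
red=((H<6)|(H>174))&(S>140)&(V>70)
r1=np.zeros_like(red);r1[85:165,235:320]=1
for z in(.06,.106): print("red",z,rect("wrist",red&r1,z,st,15))
yel=(H>15)&(H<35)&(S>110)&(V>80);r2=np.zeros_like(red);r2[165:232,235:285]=1
ys,xs=np.nonzero(yel&r2);print(len(xs))
P=cast("wrist",np.c_[xs,ys],.01,st)[:,:2]*1000;print("yel",cv2.minAreaRect(P.astype(np.float32)),P.min(0),P.max(0))
g=(H>55)&(H<100)&(S>70)&(V>40);r3=np.zeros_like(red);r3[40:260,210:320]=1
# plate edges: left/right extremes per row, bottom edge
L=[];Rr=[]
for v in range(85,225,4):
    x=np.nonzero((g&r3)[v])[0]
    if len(x)>5: L.append((x.min()-.5,v));Rr.append((x.max()+.5,v))
for e in (L,Rr):
    p=cast("wrist",e,.01,st)[:,:2]*1000
    f=cv2.fitLine(p.astype(np.float32),cv2.DIST_HUBER,0,.01,.01).ravel();print("edge",f[2:],np.degrees(np.arctan2(f[1],f[0])))
d=(V<75)&(S<90);r4=np.zeros_like(red);r4[222:262,225:295]=1
print("stop",rect("wrist",d&r4,.05,st))
# dark & wood
D=((H<8)|(H>170))&(S>70)&(V<110);r5=np.zeros_like(red);r5[140:215,120:205]=1
print("dark top-ish",rect("wrist",D&r5,.04,st))
x=np.nonzero(g&r3);print("plate y extents px",x[0].max(),x[0].min());print(cast("wrist",[(233,x[0].max()),(298,x[0].max())],.01,st))
```

```text
red 0.06 [(array([295., 141.]), 658.5, 161.8, 22.5, 22.4, -88.0), (array([263., 108.]), 612.9, 206.3, 9.8, 5.8, 46.7)]
red 0.106 [(array([295., 141.]), 653.0, 167.5, 20.0, 19.9, -88.0), (array([263., 108.]), 612.6, 207.0, 8.7, 5.2, 46.7)]
130
yel ((611.9454345703125, 80.1307601928711), (39.59620666503906, 57.18179702758789), 3.9047632217407227) [590.2463011   52.93540358] [633.36544837 109.79348658]
edge [561.51996  93.73642] -88.69539
edge [662.42413 120.7038 ] -78.03366
stop [(array([259., 234.]), 611.0, 16.1, 54.9, 18.7, -1.8)]
dark top-ish [(array([158., 184.]), 453.2, 93.9, 95.7, 36.7, 25.3), (array([175., 166.]), 478.9, 119.8, 32.9, 17.4, 12.6)]
plate y extents px 239 55
[[ 0.56708203 -0.0143864   0.01      ]
 [ 0.67904762 -0.01200289  0.01      ]]
```

Run:
```python
from h import *
a=np.load("pics/w1.npy");st=dict(position=a[:3],ee_rot=a[3:])
for n,f,rois in [("wrist","w1",[(93,122,244,272,.106),(128,156,282,310,.06)]),("top","top0",[(154,168,172,188,.106),(139,155,187,204,.06)])]:
    im=cv2.imread(f"pics/{f}.png");H,S,V=cv2.split(cv2.cvtColor(im,cv2.COLOR_BGR2HSV))
    red=((H<12)|(H>168))&(S>100)
    for a,b,c,d,z in rois:
        m=np.zeros_like(red);m[a:b,c:d]=1
        print(n,z,rect(n,red&m,z,st,15))
im=cv2.imread("pics/w1.png")
cv2.imwrite("pics/w1c.png",cv2.resize(im[40:260,210:320],None,fx=2.7,fy=2.7,interpolation=cv2.INTER_CUBIC))
```

```text
wrist 0.106 [(array([258., 107.]), 607.1, 208.1, 18.1, 17.1, 1.2)]
wrist 0.06 [(array([295., 141.]), 658.5, 161.8, 25.3, 25.3, -87.8)]
top 0.106 [(array([179., 161.]), 606.6, 206.7, 20.4, 17.8, 43.7)]
top 0.06 [(array([195., 147.]), 659.1, 160.7, 25.8, 25.4, 43.5)]
```

View pics/w1c.png

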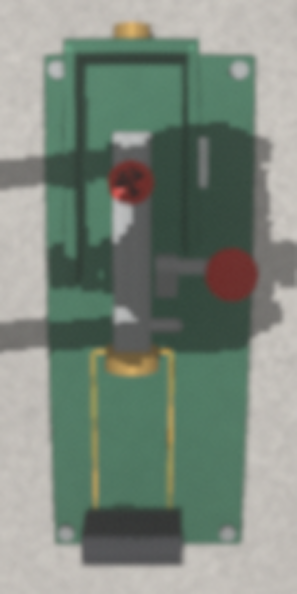

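Handle at (607,207), trip at (659,161), stamp origin about (610,63) with yaw 91.3°. Next: grasp the handle.

```bash
python3 -c "
from h import *
go(607,207.5,72,91.3)"
```

```text
go before-turn [ 69.4  -1.5 255. ] after-turn [ 69.2  -1.8 255. ] turn [-0.01  0.01 -0.  ]
```

```bash
python3 -m handwheel '[[[35,-0.9,20],[0,0,0],-1],[[34.2,-0.9,35],[0,0,0],-1],[[0,0,50],[0,0,0],-1],[[0,0,50],[0,0,0],-1],[[0,0,50],[0,0,0],-1],[[0,0,30],[0,0,0],-1],[[0,0,20],[0,0,0],-1],[[0,0,0],[0,0,0],-1],[[0,0,0],[0,0,0],1],[[0,0,0],[0,0,0],1],[[0,0,0],[0,0,0],1],[[0,0,0],[0,0,0],1],[[0,0,0],[0,0,0],1],[[0,0,0],[0,0,0],1],[[0,0,0],[0,0,0],1],[[0,0,0],[0,0,0],1]]' 80
```

```text
clock: 5.7
position: [0.6056, 0.2084, 0.0732]
ee_rot: [-0.001, 0.699, 0.715, -0.001]
contact_force: [-4.7, -1.1, 5.4]
width: 0.0159
gripper_force: 77.8
```

```bash
python3 -m handwheel '[[[10,0,0],[0,0,0],1],[[10,0,0],[0,0,0],1],[[10,0,0],[0,0,0],1],[[8,0,0],[0,0,0],1],[[6,0,0],[0,0,0],1],[[4,0,0],[0,0,0],1],[[1.5,0,0],[0,0,0],1],[[0,0,0],[0,0,0],1],[[0,0,0],[0,0,0],1]]'
```

```text
clock: 6.82
position: [0.6046, 0.2528, 0.0731]
ee_rot: [0.002, 0.698, 0.716, -0.005]
contact_force: [-5.2, -12.9, 8.2]
width: 0.0159
gripper_force: 78.0
```

```bash
python3 -m handwheel '[[[3,0,0],[0,0,0],1],[[2,0,0],[0,0,0],1],[[0,0,0],[0,0,0],1],[[0,0,0],[0,0,0],1]]'
```

```text
clock: 7.32
position: [0.6045, 0.2573, 0.0731]
ee_rot: [0.002, 0.698, 0.716, -0.005]
contact_force: [-4.1, -13.6, 7.7]
width: 0.0161
gripper_force: 77.9
```

```bash
python3 -m handwheel '[[[2,0,0],[0,0,0],1],[[0,0,0],[0,0,0],1],[[-4,0,0],[0,0,0],1],[[-4,0,0],[0,0,0],1],[[-4,0,0],[0,0,0],1],[[0,0,0],[0,0,0],1],[[0,0,0],[0,0,0],1]]'
```

```text
clock: 8.2
position: [0.6047, 0.2502, 0.0731]
ee_rot: [0.0, 0.699, 0.715, -0.003]
contact_force: [-4.8, -6.5, 6.2]
width: 0.0161
gripper_force: 77.9
```

```bash
python3 -m handwheel '[[[0,0,0],[0,0,0],-1],[[0,0,0],[0,0,0],-1],[[0,0,0],[0,0,0],-1],[[0,0,-30],[0,0,0],-1],[[0,0,-50],[0,0,0],-1],[[0,0,-50],[0,0,0],-1],[[0,0,-30],[0,0,0],-1],[[0,0,0],[0,0,0],-1]]'
python3 - <<'E'
from h import *
go(455,-33,230,158.6)
st=readout.get_state();im=vision.get_image("wrist");cv2.imwrite("pics/w2.png",im)
H,S,V=cv2.split(cv2.cvtColor(im,cv2.COLOR_BGR2HSV))
m=((H<12)|(H>168))&(S>130)&(V>60);print([ (r,) for r in rect("wrist",m,.106,st,15)])
im=vision.get_image("top");cv2.imwrite("pics/top1.png",im)
H,S,V=cv2.split(cv2.cvtColor(im,cv2.COLOR_BGR2HSV));roi=np.zeros_like(H,bool);roi[170:240,190:290]=1
print(rect("top",roi&(S>70)&(H>8)&(H<28)&(V>70),.04),rect("top",roi&((H<8)|(H>170))&(S>70)&(V<110),.04))
E
```

```text
clock: 9.2
position: [0.6082, 0.2536, 0.2355]
ee_rot: [0.002, 0.699, 0.715, 0.003]
contact_force: [0.3, 0.6, -0.5]
width: 0.0854
gripper_force: 0.0
go before-turn [-283.  -159.8    3.9] after-turn [  38.  -322.8    5.5] turn [  0.07   0.02 -11.21]
[((array([335., 322.]), 706.7, 76.8, 42.6, 17.1, 86.3),), ((array([299., 246.]), 651.3, 186.0, 22.5, 21.6, 68.9),), ((array([ 49., 204.]), 358.3, 222.9, 98.8, 36.3, 3.8),), ((array([256., 185.]), 605.3, 250.2, 18.8, 18.2, -88.8),), ((array([442., 224.]), 817.5, 194.6, 147.9, 94.1, -87.3),), ((array([487., 147.]), 874.6, 300.7, 47.7, 40.2, -89.3),), ((array([493., 114.]), 874.1, 342.6, 23.2, 9.4, 7.9),)]
[(array([256., 208.]), 455.0, -32.9, 98.0, 39.7, -21.4)] [(array([218., 210.]), 453.0, 93.1, 98.4, 38.0, 25.4)]
```

```bash
python3 -m handwheel '[[[-47.2,-26.6,0],[0,0,0],-1],[[-47.2,-26.6,0],[0,0,0],-1],[[-47.2,-26.6,0],[0,0,0],-1],[[-47.2,-26.6,0],[0,0,0],-1],[[-47.2,-26.6,0],[0,0,0],-1],[[-47.2,-26.6,0],[0,0,0],-1],[[0,0,0],[0,0,-0.934],-1],[[0,0,0],[0,0,-0.934],-1],[[0,0,0],[0,0,-0.934],-1],[[0,0,0],[0,0,-0.934],-1],[[0,0,0],[0,0,-0.934],-1],[[0,0,0],[0,0,-0.934],-1],[[0,0,0],[0,0,-0.934],-1],[[0,0,0],[0,0,-0.934],-1],[[0,0,0],[0,0,-0.934],-1],[[0,0,0],[0,0,-0.934],-1],[[0,0,0],[0,0,-0.934],-1],[[0,0,0],[0,0,-0.934],-1],[[0,0,0],[0,0,0],-1]]'
python3 - <<'E'
from h import *
st=readout.get_state();im=vision.get_image("wrist");cv2.imwrite("pics/w3.png",im)
H,S,V=cv2.split(cv2.cvtColor(im,cv2.COLOR_BGR2HSV))
m=(S>70)&(H>8)&(H<28)&(V>70)
for r in rect("wrist",m,.04,st,200):print(r)
print(st["position"],st["qpos"])
E
```

```text
clock: 11.68
position: [0.4525, -0.0336, 0.2306]
ee_rot: [-0.002, 0.187, 0.982, 0.0]
contact_force: [0.3, -0.6, -0.2]
width: 0.0853
gripper_force: 0.0
(array([260., 323.]), 664.6, -118.0, 50.2, 24.7, 53.4)
(array([ 46., 307.]), 540.5, -491.3, 140.6, 24.6, -63.9)
(array([424., 223.]), 602.4, 146.8, 35.2, 20.9, 9.6)
(array([103., 225.]), 461.5, -263.7, 160.6, 153.7, -5.9)
(array([261., 167.]), 453.6, -33.3, 97.5, 37.4, -22.1)
(array([504.,  49.]), 406.2, 355.4, 50.7, 36.4, -25.1)
(array([388.,   9.]), 322.3, 184.9, 57.9, 33.0, -88.2)
[ 0.45246093 -0.03362825  0.23056278] [-2.27726440e-01  9.40493840e-02  1.74193929e+00 -3.12192730e-05
  1.30920597e+00 -1.42326205e+00]
```

View pics/w3.png

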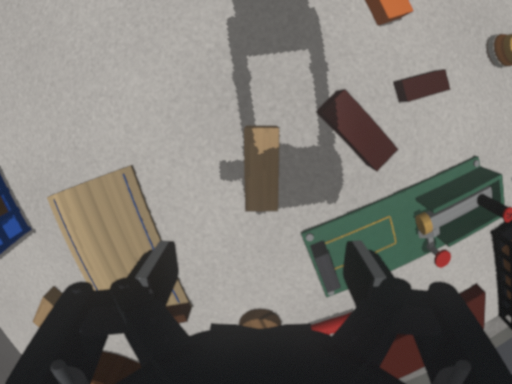

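Pale is at (262,168) px, between the fingers in x and free of neighbours. The dark blank is at (358,128), and the striker is drawn.

```bash
python3 -c "
from h import *
go(454,-33.2,7,158.2)"
```

```text
go before-turn [ -1.7   1.1 223.9] after-turn [ -1.1   1.  223.9] turn [-0.01 -0.03  0.05]
```

```bash
python3 -m handwheel '[[[-1.3,1,40],[0,0,0],-1],[[0,0,50],[0,0,0],-1],[[0,0,50],[0,0,0],-1],[[0,0,40],[0,0,0],-1],[[0,0,25],[0,0,0],-1],[[0,0,18],[0,0,0],-1],[[0,0,0],[0,0,0],-1],[[0,0,0],[0,0,0],1],[[0,0,0],[0,0,0],1],[[0,0,0],[0,0,0],1],[[0,0,0],[0,0,0],1],[[0,0,0],[0,0,0],1],[[0,0,0],[0,0,0],1],[[0,0,0],[0,0,0],1]]' 80
python3 -m handwheel '[[[0,0,-30],[0,0,0],1],[[0,0,-50],[0,0,0],1],[[0,0,-40],[0,0,0],1],[[0,0,0],[0,0,0],1]]'
```

```text
clock: 13.48
position: [0.456, -0.0337, 0.0104]
ee_rot: [0.001, 0.186, 0.983, -0.0]
contact_force: [-0.3, -0.3, 6.7]
width: 0.0387
gripper_force: 81.3
clock: 13.98
position: [0.4573, -0.0339, 0.1324]
ee_rot: [0.004, 0.186, 0.983, -0.0]
contact_force: [-0.0, 0.4, -1.0]
width: 0.039
gripper_force: 80.6
```

Run:
```python
from h import *
o=np.array([610.2,63.3]);a=np.radians(91.3)
print(o+5*np.array([np.cos(a),np.sin(a)]))
go(610.1,67.3,125,91.3)
```

```text
[610.08656333  68.29871305]
go before-turn [-105.2  150.1    8.3] after-turn [ 97.8 155.    7.4] turn [ 0.05  0.06 11.21]
```

```bash
python3 -m handwheel '[[[0,0,0],[0,0,0.934],1],[[0,0,0],[0,0,0.934],1],[[0,0,0],[0,0,0.934],1],[[0,0,0],[0,0,0.934],1],[[0,0,0],[0,0,0.934],1],[[0,0,0],[0,0,0.934],1],[[0,0,0],[0,0,0.934],1],[[0,0,0],[0,0,0.934],1],[[0,0,0],[0,0,0.934],1],[[0,0,0],[0,0,0.934],1],[[0,0,0],[0,0,0.934],1],[[0,0,0],[0,0,0.934],1],[[25.5,38.8,0],[0,0,0],1],[[25.5,38.8,0],[0,0,0],1],[[25.5,38.8,0],[0,0,0],1],[[25.5,38.6,0],[0,0,0],1],[[0,0,0],[0,0,0],1],[[0,0,0],[0,0,0],1]]'
python3 - <<'E'
from h import *
go(610.0,72,60,91.3)
st=readout.get_state();im=vision.get_image("wrist");cv2.imwrite("pics/w4.png",im)
E
```

```text
clock: 16.23
position: [0.6059, 0.0719, 0.1274]
ee_rot: [-0.001, 0.699, 0.715, -0.002]
contact_force: [-0.4, -0.1, -1.9]
width: 0.039
gripper_force: 80.9
go before-turn [ 0.   4.4 67.4] after-turn [-0.   4.1 67.4] turn [-0.04  0.    0.01]
```

View pics/w4.png

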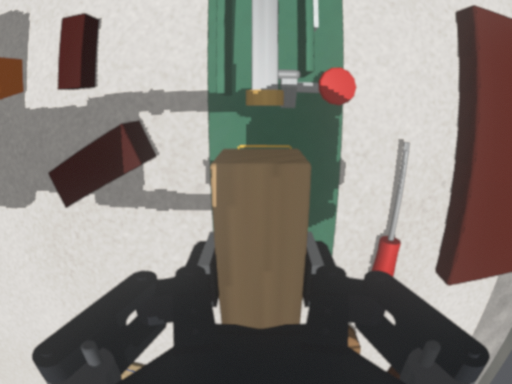

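The blank is held straight, and the bed outline's far end shows just past it at (265,147). The die sits at (265,97), drawn back.

```bash
python3 -m handwheel '[[[0,2.2,10],[0,0,0],1],[[0,2,25],[0,0,0],1],[[0,0,30],[0,0,0],1],[[0,0,22],[0,0,0],1],[[0,0,14],[0,0,0],1],[[0,0,3],[0,0,0],1],[[0,0,0],[0,0,0],1],[[0,0,0],[0,0,0],1]]'
python3 -m handwheel '[[[-3,0,0],[0,0,0],1],[[-2,0,0],[0,0,0],1],[[-2,0,0],[0,0,0],1],[[0,0,0],[0,0,0],1]]'
```

```text
clock: 17.27
position: [0.6126, 0.0721, 0.0263]
ee_rot: [0.001, 0.699, 0.715, 0.001]
contact_force: [-0.0, -0.4, -1.5]
width: 0.0387
gripper_force: 80.9
clock: 17.77
position: [0.612, 0.0649, 0.0253]
ee_rot: [0.0, 0.699, 0.715, -0.0]
contact_force: [0.8, 0.2, -1.4]
width: 0.0391
gripper_force: 80.9
```

```bash
python3 -m handwheel '[[[-1.5,-1.5,2],[0,0,0],1],[[-1.5,0,2],[0,0,0],1],[[0,0,0],[0,0,0],1],[[0,0,0],[0,0,0],1]]'; python3 -m handwheel '[[[-2,0,0],[0,0,0],1],[[0,0,0],[0,0,0],1],[[0,0,0],[0,0,0],1]]'
```

```text
clock: 18.27
position: [0.6106, 0.0621, 0.0212]
ee_rot: [0.0, 0.699, 0.715, -0.0]
contact_force: [-0.2, 0.2, -1.3]
width: 0.0388
gripper_force: 80.9
clock: 18.65
position: [0.6107, 0.0601, 0.0213]
ee_rot: [0.0, 0.699, 0.715, -0.0]
contact_force: [-0.3, 0.1, -1.4]
width: 0.0391
gripper_force: 80.9
```

Still no contact, so I keep nudging toward the stop.

```bash
python3 -m handwheel '[[[-1.5,0,0],[0,0,0],1],[[0,0,0],[0,0,0],1],[[0,0,0],[0,0,0],1]]'; python3 -m handwheel '[[[-2,0,0],[0,0,0],1],[[0,0,0],[0,0,0],1],[[0,0,0],[0,0,0],1]]'
```

```text
clock: 19.02
position: [0.6107, 0.0586, 0.0213]
ee_rot: [0.0, 0.699, 0.715, -0.0]
contact_force: [0.9, -0.7, -0.4]
width: 0.0385
gripper_force: 80.9
clock: 19.4
position: [0.6107, 0.0574, 0.0213]
ee_rot: [-0.0, 0.699, 0.715, 0.0]
contact_force: [0.7, 3.4, -0.9]
width: 0.0391
gripper_force: 80.9
```

```bash
python3 -m handwheel '[[[0,0,1],[0,0,0],1],[[0,0,0],[0,0,0],1],[[0,0,0],[0,0,0],0.2],[[0,0,0],[0,0,0],-0.3],[[0,0,0],[0,0,0],-0.5],[[0,0,0],[0,0,0],-0.5],[[0,0,-30],[0,0,0],-0.5],[[0,0,-40],[0,0,0],-0.5],[[0,0,-50],[0,0,0],-0.5],[[0,0,-20],[0,0,0],1],[[0,0,0],[0,0,0],1],[[0,0,0],[0,0,0],1]]'
python3 - <<'E'
from h import *
st=readout.get_state();im=vision.get_image("wrist");cv2.imwrite("pics/w5.png",im)
H,S,V=cv2.split(cv2.cvtColor(im,cv2.COLOR_BGR2HSV))
m=(S>70)&(H>8)&(H<28)&(V>60)
for r in rect("wrist",m,.05,st,300):print("wood",r)
m=((H<12)|(H>168))&(S>120)
for r in rect("wrist",m,.06,st,150):print("red",r)
go(661.5,161.3,75,91.3)
E
```

```text
clock: 20.9
position: [0.6098, 0.0565, 0.159]
ee_rot: [-0.001, 0.699, 0.715, -0.001]
contact_force: [0.6, -0.0, -0.9]
width: 0.0095
gripper_force: 0.0
wood (array([260., 179.]), 610.0, 60.3, 103.4, 42.4, -88.6)
wood (array([260.,  81.]), 608.0, 149.6, 26.6, 12.8, 1.4)
wood (array([17., 68.]), 345.4, 189.2, 63.8, 46.4, 4.0)
red (array([372., 248.]), 719.1, -1.3, 76.3, 21.1, 88.8)
red (array([322.,  69.]), 658.3, 160.7, 26.6, 25.9, 48.1)
red (array([15., 69.]), 355.7, 186.6, 60.3, 42.7, 3.4)
red (array([480., 131.]), 845.2, 118.2, 266.4, 111.2, -83.9)
red (array([86., 42.]), 449.5, 193.9, 61.3, 23.7, 87.9)
go before-turn [103.6  54.5  83.4] after-turn [103.6  54.2  83.6] turn [-0.03  0.    0.  ]
```

View pics/w5.png

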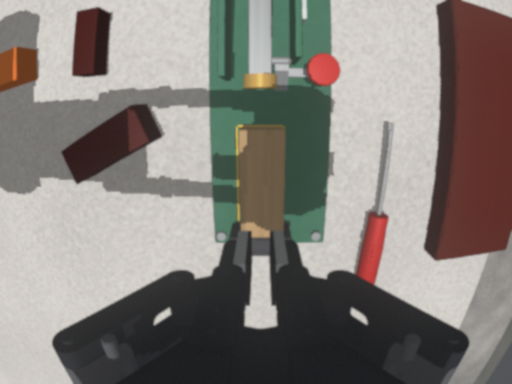

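Pale lies along the outline at (262,180) with the die clear at (260,80). The button is at (322,69). Now I press it with shut fingers.

```bash
python3 -m handwheel '[[[52,27,0],[0,0,0],1],[[51.6,27.2,0],[0,0,0],1],[[0,0,50],[0,0,0],1],[[0,0,33],[0,0,0],1],[[0,0,0],[0,0,0],1],[[0,0,0],[0,0,0],1]]' 40
python3 -c "
from h import *
go(661,161.3,45,91.3)"
```

```text
clock: 21.7
position: [0.6631, 0.1614, 0.0776]
ee_rot: [0.0, 0.699, 0.715, 0.0]
contact_force: [0.2, -0.1, 0.8]
width: -0.0001
gripper_force: 0.0
go before-turn [-0.  -2.1 32.6] after-turn [-0.  -2.1 32.6] turn [0.01 0.   0.  ]
```

```bash
python3 -m handwheel '[[[0,-2,12],[0,0,0],1],[[0,0,8],[0,0,0],1],[[0,0,6],[0,0,0],1],[[0,0,5],[0,0,0],1],[[0,0,2],[0,0,0],1],[[0,0,0],[0,0,0],1],[[0,0,0],[0,0,0],1]]'
```

```text
clock: 22.58
position: [0.6609, 0.1613, 0.0449]
ee_rot: [0.0, 0.699, 0.715, 0.0]
contact_force: [-0.1, -0.8, 6.0]
width: 0.0004
gripper_force: 2.7
```

```bash
python3 -m handwheel '[[[0,0,-40],[0,0,0],1],[[0,0,-50],[0,0,0],1],[[-50,-26,-20],[0,0,0],-1],[[-50,-25,0],[0,0,0],-1],[[0,0,0],[0,0,0],-1],[[0,0,0],[0,0,0],-1]]'
python3 - <<'E'
from h import *
st=readout.get_state();im=vision.get_image("wrist");cv2.imwrite("pics/w6.png",im)
H,S,V=cv2.split(cv2.cvtColor(im,cv2.COLOR_BGR2HSV))
r4=np.zeros_like(H,bool);r4[30:300,200:330]=1
for r in rect("wrist",r4&(S>70)&(H>8)&(H<28)&(V>60),.05,st,100):print("wood",r)
go(610,62,22,91.3)
im=vision.get_image("side");cv2.imwrite("pics/side6.png",cv2.resize(im[190:290,160:280],None,fx=5,fy=5,interpolation=cv2.INTER_CUBIC))
E
```

```text
clock: 23.32
position: [0.6119, 0.0605, 0.1539]
ee_rot: [-0.0, 0.699, 0.715, 0.0]
contact_force: [0.2, -0.2, -0.0]
width: 0.0724
gripper_force: 0.0
wood (array([258., 182.]), 609.8, 64.7, 113.5, 42.5, -88.2)
go before-turn [  1.   -2.1 131.8] after-turn [  1.1  -2.1 131.8] turn [-0.   -0.01  0.  ]
```

View pics/w6.png

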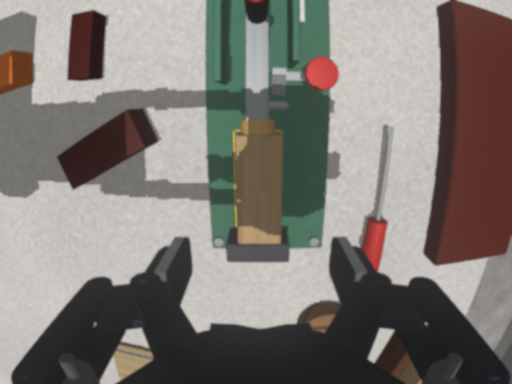

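The striker fired: the die at (258,126) presses the blank against the stop at (258,245). Next I grip and lift it.

```bash
python3 -m handwheel '[[[1,-2,30],[0,0,0],-1],[[0,0,45],[0,0,0],-1],[[0,0,40],[0,0,0],-1],[[0,0,17],[0,0,0],-1],[[0,0,0],[0,0,0],-1],[[0,0,0],[0,0,0],1],[[0,0,0],[0,0,0],1],[[0,0,0],[0,0,0],1],[[0,0,0],[0,0,0],1],[[0,0,0],[0,0,0],1],[[0,0,0],[0,0,0],1],[[0,0,0],[0,0,0],1],[[0,0,-20],[0,0,0],1],[[0,0,-30],[0,0,0],1],[[0,0,-50],[0,0,0],1],[[0,0,-50],[0,0,0],1],[[0,0,0],[0,0,0],1],[[0,0,0],[0,0,0],1]]' 80
python3 - <<'E'
from h import *
go(500,-200,180,84.3)
E
```

```text
clock: 25.68
position: [0.609, 0.0612, 0.1718]
ee_rot: [-0.0, 0.699, 0.715, -0.0]
contact_force: [0.1, 0.1, -2.5]
width: 0.0386
gripper_force: 82.2
go before-turn [-258.6 -115.    -8. ] after-turn [-270.7  -82.5   -8.2] turn [-0.01  0.    1.17]
```

```bash
python3 -m handwheel '[[[-50,-22,-4],[0,0,0],1],[[-50,-22,-4],[0,0,0],1],[[-50,-22,-4],[0,0,0],1],[[-50,-22,-4],[0,0,0],1],[[-45,-10,-4],[0,0,0],1],[[0,0,0],[0,0,0.6],1],[[0,0,0],[0,0,0.57],1],[[0,0,0],[0,0,0],1],[[0,0,0],[0,0,0],1]]'
python3 - <<'E'
from h import *
st=readout.get_state();print(st["position"]);im=vision.get_image("wrist");cv2.imwrite("pics/w7.png",im);np.save("pics/w7.npy",np.r_[st["position"],st["ee_rot"]])
E
```

```text
clock: 26.8
position: [0.5169, -0.1855, 0.1911]
ee_rot: [-0.001, 0.741, 0.671, -0.0]
contact_force: [-0.2, -0.3, -0.1]
width: 0.0385
gripper_force: 82.2
[ 0.51688745 -0.18554861  0.19113051]
```

View pics/w7.png

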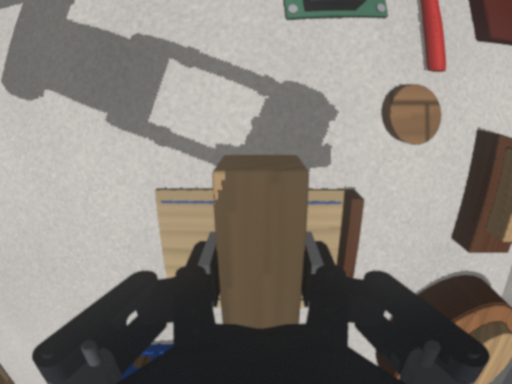

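The board is partly hidden by the held blank. Its near edge is at row 188, the blue line at row 202, and the fence foot near column 343.

Run:
```python
from h import *
a=np.load("pics/w7.npy");st=dict(position=a[:3],ee_rot=a[3:])
im=cv2.imread("pics/w7.png");hsv=cv2.cvtColor(im,cv2.COLOR_BGR2HSV);H,S,V=cv2.split(hsv)
for v in (196,215,235): print([tuple(hsv[v,u]) for u in range(334,366,3)])
def fit(n,uv,z,st):
    p=cast(n,uv,z,st)[:,:2]*1000;f=cv2.fitLine(p.astype(np.float32),cv2.DIST_HUBER,0,.01,.01).ravel()
    return np.round([*f[2:],np.degrees(np.arctan2(f[1],f[0]))],1)
dk=(V<85)
pts=[(330+np.nonzero(dk[v,330:360])[0][0]-.5,v) for v in range(196,260,3) if dk[v,330:360].any()]
print("foot px",pts[::6],fit("wrist",pts,.008,st))
bl=(H>95)&(H<130)&(S>50);m=np.zeros_like(bl);m[190:215,150:350]=1
y,x=np.nonzero(bl&m);print("blue",len(x),fit("wrist",np.c_[x,y],.008,st))
im=cv2.imread("pics/top0.png");hsv=cv2.cvtColor(im,cv2.COLOR_BGR2HSV);H,S,V=cv2.split(hsv)
bl=(H>95)&(H<130)&(S>40)
for x0,x1 in((300,325),(345,368)):
    m=np.zeros_like(bl);m[160:230,x0:x1]=1;y,x=np.nonzero(bl&m)
    if len(x)>5: print("topblue",len(x),fit("top",np.c_[x,y],.008,None))
dk=V<70
pts=[]
for u in range(314,362,3):
    c=np.nonzero(dk[150:172,u])[0]
    if len(c): pts.append((u,150+c.max()+.5,150+c.min()-.5))
pts=np.array(pts);print("top fence low edge (foot z.008/.04)",fit("top",pts[:,:2],.008,None),fit("top",pts[:,:2],.04,None),"upper .04",fit("top",pts[:,[0,2]],.04,None))
```

```text
[(np.uint8(18), np.uint8(79), np.uint8(164)), (np.uint8(18), np.uint8(79), np.uint8(164)), (np.uint8(19), np.uint8(78), np.uint8(163)), (np.uint8(18), np.uint8(77), np.uint8(132)), (np.uint8(11), np.uint8(60), np.uint8(60)), (np.uint8(12), np.uint8(55), np.uint8(60)), (np.uint8(12), np.uint8(62), np.uint8(62)), (np.uint8(12), np.uint8(53), np.uint8(63)), (np.uint8(12), np.uint8(50), np.uint8(66)), (np.uint8(15), np.uint8(18), np.uint8(141)), (np.uint8(20), np.uint8(12), np.uint8(194))]
[(np.uint8(19), np.uint8(80), np.uint8(170)), (np.uint8(18), np.uint8(79), np.uint8(171)), (np.uint8(18), np.uint8(79), np.uint8(165)), (np.uint8(15), np.uint8(74), np.uint8(76)), (np.uint8(14), np.uint8(67), np.uint8(57)), (np.uint8(10), np.uint8(79), np.uint8(68)), (np.uint8(10), np.uint8(104), np.uint8(96)), (np.uint8(11), np.uint8(103), np.uint8(97)), (np.uint8(11), np.uint8(103), np.uint8(97)), (np.uint8(9), np.uint8(58), np.uint8(114)), (np.uint8(17), np.uint8(12), np.uint8(188))]
[(np.uint8(19), np.uint8(81), np.uint8(171)), (np.uint8(18), np.uint8(81), np.uint8(171)), (np.uint8(17), np.uint8(79), np.uint8(103)), (np.uint8(11), np.uint8(73), np.uint8(56)), (np.uint8(10), np.uint8(77), np.uint8(60)), (np.uint8(10), np.uint8(104), np.uint8(93)), (np.uint8(11), np.uint8(107), np.uint8(95)), (np.uint8(10), np.uint8(107), np.uint8(98)), (np.uint8(11), np.uint8(84), np.uint8(103)), (np.uint8(20), np.uint8(12), np.uint8(189)), (np.uint8(18), np.uint8(13), np.uint8(199))]
foot px [(np.float64(344.5), 196), (np.float64(342.5), 214), (np.float64(340.5), 232), (np.float64(338.5), 250)] [ 609.7 -259.    83.5]
blue 111 [ 493.2 -221.9   -5.6]
topblue 61 [ 500.1 -221.9   -5.6]
topblue 60 [ 485.8 -361.2   -5.7]
top fence low edge (foot z.008/.04) [ 604.5 -304.3   84. ] [ 600.  -299.1   84. ] upper .04 [ 617.9 -308.4   84.7]
```

```bash
cat >> h.py <<'E'
def B(x,y):  # board mm -> world mm
    a=np.radians(-5.7);return np.array([604.7,-302.9])+np.array([[np.cos(a),-np.sin(a)],[np.sin(a),np.cos(a)]])@[x,y]
E
python3 -c "
from h import *
go(*B(-55,0),25,84.3)"
```

```text
go before-turn [-108.2   44.   166.3] after-turn [-108.    43.9  166.4] turn [-0.02 -0.01  0.01]
```

```bash
python3 -m handwheel '[[[-54,22,0],[0,0,0],1],[[-54,22,0],[0,0,0],1],[[0,0,50],[0,0,0],1],[[0,0,50],[0,0,0],1],[[0,0,40],[0,0,0],1],[[0,0,20],[0,0,0],1],[[0,0,0],[0,0,0],1],[[0,0,0],[0,0,0],1]]'
python3 -c "
from h import *
go(*B(-55,0),22,84.3)"
```

```text
clock: 27.85
position: [0.5513, -0.2982, 0.0332]
ee_rot: [0.001, 0.741, 0.671, 0.0]
contact_force: [0.4, -1.3, -0.8]
width: 0.0387
gripper_force: 82.1
go before-turn [ 0.6 -1.4 11.2] after-turn [ 0.6 -1.4 11.2] turn [0.01 0.01 0.  ]
```

```bash
python3 -m handwheel '[[[0,-1.4,5],[0,0,0],1],[[0,0,3],[0,0,0],1],[[0,0,0],[0,0,0],1],[[0,0,0],[0,0,0],1]]'; python3 -m handwheel '[[[0,0,2],[0,0,0],1],[[0,0,0],[0,0,0],1],[[0,0,0],[0,0,0],1]]'
```

```text
clock: 28.35
position: [0.5492, -0.2978, 0.0245]
ee_rot: [0.0, 0.741, 0.671, 0.0]
contact_force: [-0.3, -0.7, -1.7]
width: 0.0389
gripper_force: 82.1
clock: 28.72
position: [0.5491, -0.2977, 0.0223]
ee_rot: [-0.0, 0.741, 0.671, -0.0]
contact_force: [-0.5, -0.1, -1.6]
width: 0.0391
gripper_force: 82.1
```

```bash
python3 -m handwheel '[[[0,0,2],[0,0,0],1],[[0,0,0],[0,0,0],1],[[0,0,0],[0,0,0],1]]'; python3 -m handwheel '[[[0,0,1.5],[0,0,0],1],[[0,0,0],[0,0,0],1],[[0,0,0],[0,0,0],1]]'
```

```text
clock: 29.1
position: [0.5492, -0.2977, 0.022]
ee_rot: [0.0, 0.741, 0.671, 0.0]
contact_force: [-2.6, 1.7, 7.9]
width: 0.0384
gripper_force: 83.1
clock: 29.48
position: [0.5493, -0.2978, 0.022]
ee_rot: [0.001, 0.741, 0.671, 0.0]
contact_force: [-4.6, 3.4, 16.8]
width: 0.0385
gripper_force: 84.4
```

```bash
python3 -m handwheel '[[[0,0,-3],[0,0,0],1],[[0,0,0],[0,0,0],0.0],[[0,0,0],[0,0,0],-0.3],[[0,0,0],[0,0,0],-0.4],[[0,0,0],[0,0,0],-0.4],[[0,0,0],[0,0,0],-0.4],[[0,0,-20],[0,0,0],-0.4],[[0,0,-40],[0,0,0],-0.4],[[0,0,-40],[0,0,0],-0.4],[[0,0,-20],[0,0,0],-0.2],[[0,0,0],[0,0,0],0]]'
python3 -m handwheel '[[[0,-15,0],[0,0,0],0],[[0,-15,0],[0,0,0],0],[[0,-18,0],[0,0,0],0],[[0,0,0],[0,0,1],0],[[0,0,0],[0,0,1],0],[[0,0,0],[0,0,1],0],[[0,0,0],[0,0,1],0],[[0,0,0],[0,0,1],0],[[0,0,0],[0,0,1],0],[[0,0,0],[0,0,1],0],[[0,0,0],[0,0,1],0],[[0,0,0],[0,0,1],0],[[0,0,0],[0,0,1],0],[[0,0,0],[0,0,1],0],[[0,0,0],[0,0,1],0],[[0,0,0],[0,0,1],0],[[0,0,0],[0,0,1],0],[[0,0,0],[0,0,1],0],[[0,0,0],[0,0,0],0]]'
python3 - <<'E'
from h import *
go(*B(-102,0),25,-5.7)
st=readout.get_state();im=vision.get_image("wrist");cv2.imwrite("pics/w8.png",im)
H,S,V=cv2.split(cv2.cvtColor(im,cv2.COLOR_BGR2HSV))
for r in rect("wrist",(S>95)&(H>8)&(H<28)&(V>60),.048,st,300):print("wood",r)
print(B(-55,0))
E
```

```text
clock: 30.85
position: [0.5501, -0.2983, 0.1437]
ee_rot: [0.002, 0.741, 0.671, 0.0]
contact_force: [-0.7, 0.3, -0.5]
width: 0.0424
gripper_force: 0.0
clock: 33.22
position: [0.5001, -0.2927, 0.1415]
ee_rot: [-0.0, 0.999, -0.049, -0.0]
contact_force: [0.5, -0.4, 0.2]
width: 0.0428
gripper_force: 0.0
go before-turn [  3.2  -0.2 116.5] after-turn [  3.1  -0.2 116.5] turn [-0.    0.01  0.01]
wood (array([  8., 331.]), 297.1, 129.2, 151.2, 57.4, -39.6)
wood (array([291., 127.]), 550.1, -311.0, 77.5, 37.4, 83.1)
wood (array([262.,  62.]), 609.4, -303.7, 159.9, 12.9, 84.1)
wood (array([84., 20.]), 677.2, -148.4, 72.6, 42.7, 70.3)
[ 549.97194365 -297.43741376]
```

View pics/w8.png

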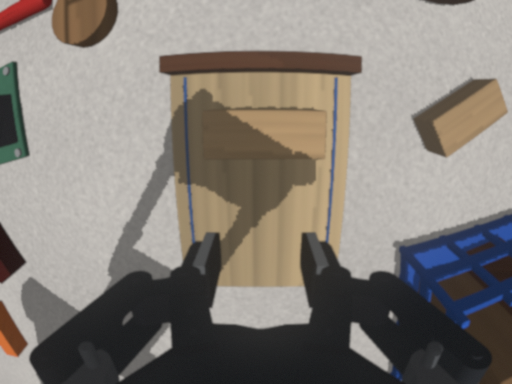

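The pale blank lies square between the lines at (264,133) px. Next I push it to the fence with both fingertips.

```bash
python3 -m handwheel '[[[3,0,30],[0,0,0],0],[[0,0,40],[0,0,0],0],[[0,0,35],[0,0,0],0],[[0,0,14],[0,0,0],0],[[0,0,0],[0,0,0],0],[[0,0,0],[0,0,0],0]]'
python3 -m handwheel '[[[8,0,0],[0,0,0],0],[[8,0,0],[0,0,0],0],[[7,0,0],[0,0,0],0],[[7,0,0],[0,0,0],0],[[6,0,0],[0,0,0],0],[[5,0,0],[0,0,0],0],[[4,0,0],[0,0,0],0],[[0,0,0],[0,0,0],0],[[0,0,0],[0,0,0],0]]'
python3 -c "
from h import *
go(*B(-51,0),25,-5.7)"
```

```text
clock: 34.02
position: [0.5053, -0.294, 0.0242]
ee_rot: [0.001, 0.999, -0.05, 0.001]
contact_force: [1.0, -0.2, 0.5]
width: 0.0426
gripper_force: 0.0
clock: 35.15
position: [0.5491, -0.2977, 0.0228]
ee_rot: [0.0, 0.999, -0.05, 0.0]
contact_force: [-0.4, 0.2, 0.0]
width: 0.0426
gripper_force: 0.0
go before-turn [ 4.8 -0.4 -2.2] after-turn [ 4.8 -0.4 -2.2] turn [ 0. -0. -0.]
```

```bash
python3 -m handwheel '[[[3,0,0],[0,0,0],0],[[2,0,0],[0,0,0],0],[[1.5,0,0],[0,0,0],0],[[0,0,0],[0,0,0],0],[[0,0,0],[0,0,0],0]]'
```

```text
clock: 35.78
position: [0.5524, -0.2979, 0.0227]
ee_rot: [-0.0, 0.999, -0.05, -0.003]
contact_force: [-7.3, -0.4, 5.8]
width: 0.0424
gripper_force: 3.8
```

```bash
python3 -m handwheel '[[[2,0,0],[0,0,0],0],[[0,0,0],[0,0,0],0],[[0,0,0],[0,0,0],0],[[-8,0,0],[0,0,0],0],[[-15,0,0],[0,0,0],0],[[0,0,-50],[0,0,0],0],[[0,0,-50],[0,0,0],0],[[0,0,-60],[0,0,0],-1],[[0,0,0],[0,0,0],-1]]'
python3 -m handwheel '[[[0,0,0],[0,0,-0.951],-1],[[0,0,0],[0,0,-0.951],-1],[[0,0,0],[0,0,-0.951],-1],[[0,0,0],[0,0,-0.951],-1],[[0,0,0],[0,0,-0.951],-1],[[0,0,0],[0,0,-0.951],-1],[[0,0,0],[0,0,-0.951],-1],[[0,0,0],[0,0,-0.951],-1],[[0,0,0],[0,0,-0.951],-1],[[0,0,0],[0,0,-0.951],-1],[[0,0,0],[0,0,-0.951],-1],[[0,0,0],[0,0,-0.951],-1],[[0,0,0],[0,0,-0.951],-1],[[0,0,0],[0,0,-0.951],-1],[[0,0,0],[0,0,-0.951],-1],[[0,0,0],[0,0,-0.951],-1],[[0,0,0],[0,0,-0.951],-1],[[0,0,0],[0,0,0],-1]]'
python3 - <<'E'
from h import *
st=readout.get_state();im=vision.get_image("wrist");cv2.imwrite("pics/w9.png",im);np.save("pics/w9.npy",np.r_[st["position"],st["ee_rot"]])
print(st["qpos"]);go(607,207.5,200,91.3)
E
```

```text
clock: 36.9
position: [0.5373, -0.2981, 0.1887]
ee_rot: [0.003, 0.999, -0.05, 0.005]
contact_force: [-1.0, -0.4, -0.9]
width: 0.0772
gripper_force: 0.0
clock: 39.15
position: [0.5339, -0.2957, 0.1815]
ee_rot: [-0.001, 0.699, 0.715, -0.0]
contact_force: [-1.0, 0.3, -0.0]
width: 0.0852
gripper_force: 0.0
[-6.19821528e-01  3.59858784e-01  1.50585473e+00  9.48560484e-05
  1.27786889e+00 -6.41301783e-01]
go before-turn [501.7  83.4 -17.8] after-turn [501.5  84.4 -18.3] turn [-0.01 -0.01 -0.02]
```

```bash
python3 -m handwheel '[[[50.2,8.4,-3],[0,0,0],-1],[[50.2,8.4,-3],[0,0,0],-1],[[50.2,8.4,-3],[0,0,0],-1],[[50.2,8.4,-3],[0,0,0],-1],[[50.2,8.4,-3],[0,0,0],-1],[[50.2,8.4,-3],[0,0,0],-1],[[50.2,8.4,0],[0,0,0],-1],[[50.2,8.4,0],[0,0,0],-1],[[50.2,8.4,0],[0,0,0],-1],[[50,8.4,0],[0,0,0],-1],[[0,0,0],[0,0,0],-1],[[0,0,0],[0,0,0],-1]]'
python3 - <<'E'
from h import *
st=readout.get_state();im=vision.get_image("wrist");cv2.imwrite("pics/w10.png",im)
H,S,V=cv2.split(cv2.cvtColor(im,cv2.COLOR_BGR2HSV))
m=((H<12)|(H>168))&(S>120)
for r in rect("wrist",m,.106,st,60):print("red",r)
go(606.5,207.5,72,91.3)
im=vision.get_image("top");cv2.imwrite("pics/top2.png",im)
H,S,V=cv2.split(cv2.cvtColor(im,cv2.COLOR_BGR2HSV));roi=np.zeros_like(H,bool);roi[170:300,160:290]=1
print(rect("top",roi&((H<8)|(H>170))&(S>70)&(V<110),.04))
E
```

```text
clock: 40.7
position: [0.6068, 0.207, 0.2001]
ee_rot: [0.0, 0.699, 0.715, -0.001]
contact_force: [0.0, 0.1, 0.6]
width: 0.0856
gripper_force: 0.0
red (array([345., 313.]), 701.8, 74.6, 41.0, 14.8, 86.7)
red (array([308., 222.]), 649.8, 181.2, 21.6, 21.5, 50.1)
red (array([259., 190.]), 606.7, 209.0, 20.4, 18.8, 60.8)
red (array([ 32., 180.]), 365.7, 213.9, 100.5, 33.5, 3.9)
red (array([464., 194.]), 814.6, 198.5, 245.9, 102.6, 88.4)
go before-turn [  1.2  -0.3 128.3] after-turn [  1.1  -0.4 128.3] turn [-0.01  0.01 -0.01]
[(array([218., 210.]), 453.0, 93.2, 98.3, 38.0, 25.4)]
```

Striker forward at y ≈ 208 and dark unmoved. Second draw.

```bash
python3 -m handwheel '[[[1.5,-0.3,40],[0,0,0],-1],[[0,0,45],[0,0,0],-1],[[0,0,30],[0,0,0],-1],[[0,0,13],[0,0,0],-1],[[0,0,0],[0,0,0],-1],[[0,0,0],[0,0,0],1],[[0,0,0],[0,0,0],1],[[0,0,0],[0,0,0],1],[[0,0,0],[0,0,0],1],[[0,0,0],[0,0,0],1],[[0,0,0],[0,0,0],1],[[0,0,0],[0,0,0],1],[[0,0,0],[0,0,0],1]]' 80
python3 -m handwheel '[[[10,0,0],[0,0,0],1],[[10,0,0],[0,0,0],1],[[10,0,0],[0,0,0],1],[[8,0,0],[0,0,0],1],[[6,0,0],[0,0,0],1],[[5,0,0],[0,0,0],1],[[4,0,0],[0,0,0],1],[[2,0,0],[0,0,0],1],[[1.5,0,0],[0,0,0],1],[[0,0,0],[0,0,0],1],[[0,0,0],[0,0,0],1]]'
```

```text
clock: 42.42
position: [0.6056, 0.209, 0.0736]
ee_rot: [-0.001, 0.699, 0.715, -0.001]
contact_force: [-3.5, -0.0, 5.2]
width: 0.0162
gripper_force: 77.9
clock: 43.8
position: [0.6044, 0.2589, 0.0735]
ee_rot: [0.003, 0.698, 0.716, -0.005]
contact_force: [-3.7, -16.0, 8.3]
width: 0.0162
gripper_force: 78.0
```

```bash
python3 -m handwheel '[[[-5,0,0],[0,0,0],1],[[-5,0,0],[0,0,0],1],[[-2,0,0],[0,0,0],1],[[0,0,0],[0,0,0],1],[[0,0,0],[0,0,0],1]]'
python3 -m handwheel '[[[0,0,0],[0,0,0],-1],[[0,0,0],[0,0,0],-1],[[0,0,0],[0,0,0],-1],[[0,0,-30],[0,0,0],-1],[[0,0,-50],[0,0,0],-1],[[0,0,-50],[0,0,0],-1],[[0,0,-30],[0,0,0],-1],[[0,0,0],[0,0,0],-1]]'
python3 - <<'E'
from h import *
go(454,94,230,25.4)
st=readout.get_state();im=vision.get_image("wrist")
H,S,V=cv2.split(cv2.cvtColor(im,cv2.COLOR_BGR2HSV))
r4=np.zeros_like(H,bool);r4[:,200:330]=1
for r in rect("wrist",r4&((H<12)|(H>168))&(S>120),.106,st,60):print("red",r)
E
```

```text
clock: 44.42
position: [0.6046, 0.2507, 0.0736]
ee_rot: [0.001, 0.699, 0.715, -0.003]
contact_force: [-4.0, -6.6, 5.2]
width: 0.0157
gripper_force: 77.9
clock: 45.42
position: [0.6075, 0.2541, 0.236]
ee_rot: [0.002, 0.699, 0.715, 0.003]
contact_force: [0.8, -0.3, 0.7]
width: 0.0853
gripper_force: 0.0
go before-turn [-156.5 -157.2    4.7] after-turn [-207.3   78.7    6. ] turn [ 0.04 -0.05 10.99]
red (array([299., 246.]), 650.9, 185.9, 22.4, 22.0, 50.2)
red (array([256., 186.]), 605.1, 250.5, 19.1, 18.8, 1.2)
```

Cocked at 250.5. On to the dark blank.

```bash
python3 -m handwheel '[[[-39.1,-39.3,0],[0,0,0],-1],[[-39.1,-39.3,0],[0,0,0],-1],[[-39.1,-39.3,0],[0,0,0],-1],[[-39.1,-39.3,0],[0,0,0],-1],[[0,0,0],[0,0,0.916],-1],[[0,0,0],[0,0,0.916],-1],[[0,0,0],[0,0,0.916],-1],[[0,0,0],[0,0,0.916],-1],[[0,0,0],[0,0,0.916],-1],[[0,0,0],[0,0,0.916],-1],[[0,0,0],[0,0,0.916],-1],[[0,0,0],[0,0,0.916],-1],[[0,0,0],[0,0,0.916],-1],[[0,0,0],[0,0,0.916],-1],[[0,0,0],[0,0,0.916],-1],[[0,0,0],[0,0,0.916],-1],[[0,0,0],[0,0,0],-1]]'
python3 - <<'E'
from h import *
st=readout.get_state();im=vision.get_image("wrist");cv2.imwrite("pics/w11.png",im)
H,S,V=cv2.split(cv2.cvtColor(im,cv2.COLOR_BGR2HSV))
r4=np.zeros_like(H,bool);r4[80:260,190:330]=1
for r in rect("wrist",r4&((H<9)|(H>170))&(S>70)&(V<140),.04,st,200):print("dark",r)
go(453.5,93.5,9,25.4)
E
```

```text
clock: 47.6
position: [0.4513, 0.0934, 0.2311]
ee_rot: [-0.0, 0.976, 0.22, -0.002]
contact_force: [0.6, 0.4, -0.8]
width: 0.0851
gripper_force: 0.0
dark (array([253., 190.]), 423.1, 87.0, 38.2, 19.9, 24.5)
dark (array([259., 146.]), 474.9, 106.2, 40.0, 37.6, 10.9)
go before-turn [  2.5   1.  222.3] after-turn [  1.9   0.8 222.4] turn [-0.01  0.03  0.01]
```

View pics/w11.png

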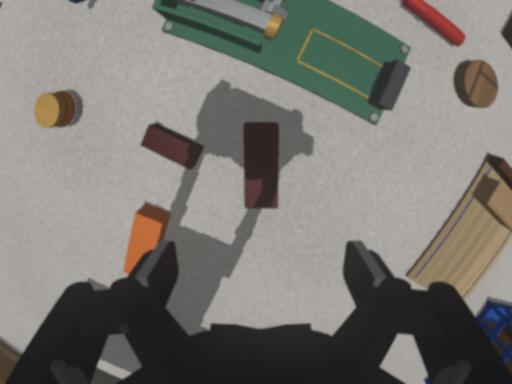

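The dark blank is centred at (261,165) px and aligned. The small look-alike's corner at (202,150) is close, so I descend with the fingers partly open.

```bash
python3 -m handwheel '[[[2,0.8,40],[0,0,0],-0.5],[[0,0,50],[0,0,0],-0.5],[[0,0,50],[0,0,0],-0.5],[[0,0,40],[0,0,0],-0.5],[[0,0,25],[0,0,0],-0.5],[[0,0,17],[0,0,0],-0.5],[[0,0,0],[0,0,0],-0.5],[[0,0,0],[0,0,0],1],[[0,0,0],[0,0,0],1],[[0,0,0],[0,0,0],1],[[0,0,0],[0,0,0],1],[[0,0,0],[0,0,0],1],[[0,0,0],[0,0,0],1]]' 80
python3 -m handwheel '[[[0,0,-30],[0,0,0],1],[[0,0,-50],[0,0,0],1],[[0,0,-40],[0,0,0],1],[[0,0,0],[0,0,0],1]]'
python3 -c "
from h import *
go(610.5,70,125,91.3)"
```

```text
clock: 49.28
position: [0.4553, 0.0936, 0.0117]
ee_rot: [0.0, 0.976, 0.219, 0.001]
contact_force: [0.2, 0.3, 6.1]
width: 0.0387
gripper_force: 81.5
clock: 49.78
position: [0.4567, 0.0937, 0.1336]
ee_rot: [0.001, 0.976, 0.219, 0.004]
contact_force: [0.8, 0.6, -1.8]
width: 0.0391
gripper_force: 80.8
go before-turn [128.8  87.3   9.7] after-turn [-27.2 153.3   8.6] turn [  0.06  -0.04 -10.99]
```

```bash
python3 -m handwheel '[[[0,0,0],[0,0,-0.916],1],[[0,0,0],[0,0,-0.916],1],[[0,0,0],[0,0,-0.916],1],[[0,0,0],[0,0,-0.916],1],[[0,0,0],[0,0,-0.916],1],[[0,0,0],[0,0,-0.916],1],[[0,0,0],[0,0,-0.916],1],[[0,0,0],[0,0,-0.916],1],[[0,0,0],[0,0,-0.916],1],[[0,0,0],[0,0,-0.916],1],[[0,0,0],[0,0,-0.916],1],[[0,0,0],[0,0,-0.916],1],[[-6.8,38.3,0],[0,0,0],1],[[-6.8,38.3,0],[0,0,0],1],[[-6.8,38.3,0],[0,0,0],1],[[-6.8,38.3,0],[0,0,0],1],[[0,0,0],[0,0,0],1],[[0,0,0],[0,0,0],1]]'
python3 - <<'E'
from h import *
go(610.2,70,26,91.3)
st=readout.get_state();im=vision.get_image("wrist");cv2.imwrite("pics/w12.png",im)
H,S,V=cv2.split(cv2.cvtColor(im,cv2.COLOR_BGR2HSV))
r4=np.zeros_like(H,bool);r4[:,200:380]=1
for r in rect("wrist",r4&((H<12)|(H>168))&(S>120),.06,st,100):print("red",r)
m=((H<9)|(H>170))&(S>70)&(V<120);r4[:]=0;r4[120:330,190:330]=1
print("held",[cv2.boundingRect(c) for c in cv2.findContours((m&r4).astype(np.uint8),0,2)[0] if cv2.contourArea(c)>300])
E
```

```text
clock: 52.02
position: [0.6064, 0.0698, 0.1288]
ee_rot: [-0.002, 0.699, 0.715, -0.002]
contact_force: [0.1, -0.0, -1.7]
width: 0.0385
gripper_force: 81.0
go before-turn [1.000e-01 4.200e+00 1.028e+02] after-turn [1.000e-01 3.800e+00 1.028e+02] turn [-0.04 -0.   -0.  ]
red (array([268., 271.]), 612.9, 8.1, 122.6, 48.1, 88.9)
red (array([335.,  83.]), 658.7, 161.1, 26.4, 25.8, 30.8)
held [(212, 157, 97, 172)]
```

```bash
python3 -m handwheel '[[[0,1,20],[0,0,0],1],[[0,1,30],[0,0,0],1],[[0,0,28],[0,0,0],1],[[0,0,16],[0,0,0],1],[[0,0,8],[0,0,0],1],[[0,0,0],[0,0,0],1],[[0,0,0],[0,0,0],1]]'
python3 -c "
from h import *
go(610.4,63,22.5,91.3)"
```

```text
clock: 52.95
position: [0.611, 0.0699, 0.0298]
ee_rot: [0.001, 0.699, 0.715, 0.001]
contact_force: [0.4, 0.2, -0.8]
width: 0.0388
gripper_force: 81.0
go before-turn [-6.9 -0.8  7.3] after-turn [-6.9 -0.8  7.3] turn [ 0.02  0.   -0.  ]
```

```bash
python3 -m handwheel '[[[-3,-0.6,3],[0,0,0],1],[[-2,0,2.5],[0,0,0],1],[[-2,0,0],[0,0,0],1],[[0,0,0],[0,0,0],1],[[0,0,0],[0,0,0],1]]'; python3 -m handwheel '[[[-2,0,0],[0,0,0],1],[[0,0,0],[0,0,0],1],[[0,0,0],[0,0,0],1]]';python3 -m handwheel '[[[-1.5,0,0],[0,0,0],1],[[0,0,0],[0,0,0],1],[[0,0,0],[0,0,0],1]]'
```

```text
clock: 53.58
position: [0.6099, 0.0628, 0.0234]
ee_rot: [0.0, 0.699, 0.715, 0.0]
contact_force: [0.2, 0.3, -2.1]
width: 0.0389
gripper_force: 81.0
clock: 53.95
position: [0.6099, 0.0613, 0.0234]
ee_rot: [-0.0, 0.699, 0.715, 0.0]
contact_force: [0.7, 2.9, -1.1]
width: 0.0388
gripper_force: 81.1
clock: 54.32
position: [0.6099, 0.0613, 0.0234]
ee_rot: [-0.001, 0.699, 0.715, 0.001]
contact_force: [-0.3, 6.7, -0.1]
width: 0.0385
gripper_force: 81.2
```

```bash
python3 -m handwheel '[[[1.5,0,2],[0,0,0],1],[[0,0,0],[0,0,0],1],[[0,0,0],[0,0,0],0.2],[[0,0,0],[0,0,0],-0.3],[[0,0,0],[0,0,0],-0.5],[[0,0,0],[0,0,0],-0.5],[[0,0,-30],[0,0,0],-0.5],[[0,0,-40],[0,0,0],-0.5],[[0,0,-50],[0,0,0],-0.5],[[0,0,-15],[0,0,0],1],[[0,0,0],[0,0,0],1],[[0,0,0],[0,0,0],1]]'
python3 - <<'E'
from h import *
st=readout.get_state();im=vision.get_image("wrist");cv2.imwrite("pics/w13.png",im)
H,S,V=cv2.split(cv2.cvtColor(im,cv2.COLOR_BGR2HSV))
r4=np.zeros_like(H,bool);r4[100:300,200:330]=1
for r in rect("wrist",r4&((H<9)|(H>170))&(S>70)&(V<120),.05,st,300):print("dark",r)
m=((H<12)|(H>168))&(S>120)
for r in rect("wrist",m,.06,st,150)[:8]:print("red",r)
go(661,161.3,75,91.3)
E
```

```text
clock: 55.82
position: [0.6086, 0.0607, 0.1544]
ee_rot: [-0.001, 0.699, 0.715, -0.001]
contact_force: [-0.1, -0.7, -1.0]
width: 0.0092
gripper_force: 0.0
dark (array([262., 187.]), 610.6, 59.3, 100.9, 37.8, -89.2)
red (array([374., 251.]), 718.7, 1.8, 72.6, 21.2, 88.7)
red (array([325.,  74.]), 658.7, 160.8, 26.4, 25.4, -88.3)
red (array([15., 71.]), 357.8, 187.0, 57.1, 41.9, 3.0)
red (array([482., 137.]), 836.2, 115.0, 268.0, 108.1, -79.3)
red (array([84., 45.]), 449.4, 194.5, 60.8, 23.2, 88.0)
go before-turn [99.3 55.  78.9] after-turn [99.3 54.7 79.1] turn [-0.04  0.   -0.  ]
```

View pics/w13.png

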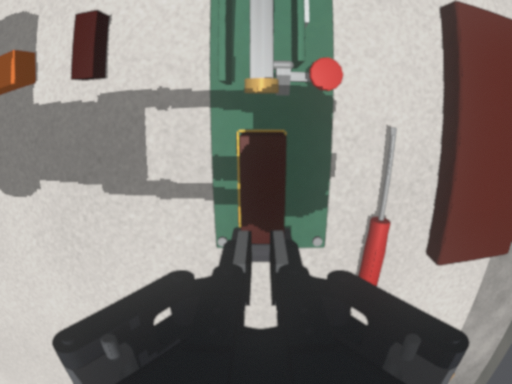

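The dark blank is on the outline at (262,187) against the stop. Now I press the trip.

```bash
python3 -m handwheel '[[[50,27,0],[0,0,0],1],[[49.3,26,0],[0,0,0],1],[[0,0,45],[0,0,0],1],[[0,0,31],[0,0,0],1],[[0,0,0],[0,0,0],1],[[0,0,0],[0,0,0],1]]' 40
python3 -m handwheel '[[[0,0,12],[0,0,0],1],[[0,0,8],[0,0,0],1],[[0,0,6],[0,0,0],1],[[0,0,4],[0,0,0],1],[[0,0,3],[0,0,0],1],[[0,0,0],[0,0,0],1],[[0,0,0],[0,0,0],1]]'
python3 -m handwheel '[[[0,0,-40],[0,0,0],1],[[0,0,-50],[0,0,0],1],[[-50,-26,-20],[0,0,0],-1],[[-49,-25,0],[0,0,0],-1],[[0,0,0],[0,0,0],-1],[[0,0,0],[0,0,0],-1]]'
python3 - <<'E'
from h import *
st=readout.get_state();im=vision.get_image("wrist");cv2.imwrite("pics/w14.png",im)
H,S,V=cv2.split(cv2.cvtColor(im,cv2.COLOR_BGR2HSV))
r4=np.zeros_like(H,bool);r4[100:300,200:330]=1
for r in rect("wrist",r4&((H<9)|(H>170))&(S>70)&(V<120),.05,st,300):print("dark",r)
r4[:]=0;r4[:160,220:300]=1
for r in rect("wrist",r4&(S>70)&(H>12)&(H<28)&(V>60),.035,st,30):print("die",r)
go(610,62,22,91.3)
E
```

```text
clock: 56.62
position: [0.6611, 0.1612, 0.0805]
ee_rot: [0.0, 0.699, 0.715, 0.0]
contact_force: [-0.4, -0.2, 0.3]
width: 0.0002
gripper_force: 0.0
clock: 57.5
position: [0.6609, 0.1613, 0.0476]
ee_rot: [0.0, 0.699, 0.715, 0.0]
contact_force: [0.2, -0.8, 3.3]
width: 0.0002
gripper_force: 1.7
clock: 58.25
position: [0.6119, 0.0614, 0.157]
ee_rot: [-0.0, 0.699, 0.715, 0.0]
contact_force: [0.5, -0.3, -0.2]
width: 0.072
gripper_force: 0.0
dark (array([258., 189.]), 610.2, 59.2, 100.1, 39.2, -88.3)
die (array([251., 135.]), 603.7, 107.9, 49.2, 28.1, 27.0)
go before-turn [  0.   -2.1 134.9] after-turn [ 1.000e-01 -2.200e+00  1.349e+02] turn [-0.   -0.01  0.  ]
```

Run:
```python
from h import *
st=readout.get_state();im=cv2.imread("pics/w14.png");H,S,V=cv2.split(cv2.cvtColor(im,cv2.COLOR_BGR2HSV))
r4=np.zeros_like(H,bool);r4[:110,200:360]=1
for r in rect("wrist",r4&((H<12)|(H>168))&(S>120),.106,st,20):print("red",r)
im=vision.get_image("top");H,S,V=cv2.split(cv2.cvtColor(im,cv2.COLOR_BGR2HSV))
r4[:]=0;r4[154:168,165:192]=1
print(rect("top",r4&((H<12)|(H>168))&(S>100),.106,None,10))
```

```text
red (array([320.,  75.]), 649.8, 156.5, 21.2, 20.7, 4.6)
red (array([256.,   2.]), 607.1, 204.2, 14.3, 3.7, 0.9)
[(array([178., 161.]), 607.5, 212.2, 22.3, 19.1, 88.5)]
```

Handle at 212, about 5 mm, so the striker fired onto the blank. Lift out and go to the board.

```bash
python3 -m handwheel '[[[0,-2,30],[0,0,0],-1],[[0,0,45],[0,0,0],-1],[[0,0,40],[0,0,0],-1],[[0,0,20],[0,0,0],-1],[[0,0,0],[0,0,0],-1],[[0,0,0],[0,0,0],1],[[0,0,0],[0,0,0],1],[[0,0,0],[0,0,0],1],[[0,0,0],[0,0,0],1],[[0,0,0],[0,0,0],1],[[0,0,0],[0,0,0],1],[[0,0,0],[0,0,0],1],[[0,0,-20],[0,0,0],1],[[0,0,-30],[0,0,0],1],[[0,0,-50],[0,0,0],1],[[0,0,-50],[0,0,0],1],[[0,0,0],[0,0,0],1],[[0,0,0],[0,0,0],1]]' 80
python3 -m handwheel '[[[-50,-22,-4],[0,0,0],1],[[-50,-22,-4],[0,0,0],1],[[-50,-22,-4],[0,0,0],1],[[-50,-22,-4],[0,0,0],1],[[-45,-10,-4],[0,0,0],1],[[0,0,0],[0,0,0.6],1],[[0,0,0],[0,0,0.57],1],[[0,0,0],[0,0,0],1],[[0,0,0],[0,0,0],1]]'
python3 - <<'E'
from h import *
go(*B(-97,0),40,84.3)
st=readout.get_state();im=vision.get_image("wrist");cv2.imwrite("pics/w15.png",im)
im=vision.get_image("top");cv2.imwrite("pics/top3.png",im)
H,S,V=cv2.split(cv2.cvtColor(im,cv2.COLOR_BGR2HSV))
r4=np.zeros_like(H,bool);r4[154:168,165:192]=1
print(rect("top",r4&((H<12)|(H>168))&(S>100),.106,None,10))
E
```

```text
clock: 60.6
position: [0.609, 0.0611, 0.1717]
ee_rot: [-0.0, 0.699, 0.715, -0.0]
contact_force: [-0.7, -0.2, -1.6]
width: 0.0384
gripper_force: 82.6
clock: 61.72
position: [0.5169, -0.1856, 0.1911]
ee_rot: [-0.001, 0.741, 0.671, -0.0]
contact_force: [-0.1, 0.4, -2.0]
width: 0.0389
gripper_force: 82.4
go before-turn [-108.1    2.3  151. ] after-turn [-108.     2.1  151.1] turn [-0.02 -0.01  0.01]
[(array([179., 161.]), 606.6, 206.7, 20.4, 17.8, 43.7)]
```

View pics/w15.png

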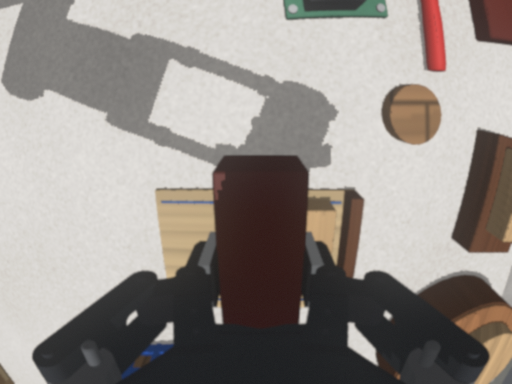

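The dark blank is held straight and the striker is forward. Pale stands at the fence at (320,225) px.

```bash
python3 -m handwheel '[[[-54,1,0],[0,0,0],1],[[-54,1,0],[0,0,0],1],[[0,0,50],[0,0,0],1],[[0,0,50],[0,0,0],1],[[0,0,40],[0,0,0],1],[[0,0,20],[0,0,0],1],[[0,0,0],[0,0,0],1],[[0,0,0],[0,0,0],1]]'
python3 -m handwheel '[[[0,0,6],[0,0,0],1],[[0,0,3],[0,0,0],1],[[0,0,0],[0,0,0],1],[[0,0,0],[0,0,0],1]]'
```

```text
clock: 62.82
position: [0.5095, -0.2941, 0.0332]
ee_rot: [0.001, 0.741, 0.671, 0.0]
contact_force: [0.7, -0.7, -1.4]
width: 0.0387
gripper_force: 82.4
clock: 63.32
position: [0.5088, -0.2937, 0.0235]
ee_rot: [0.0, 0.742, 0.671, 0.0]
contact_force: [0.5, -0.2, -1.4]
width: 0.0386
gripper_force: 82.4
```

```bash
python3 -m handwheel '[[[0,0,1.5],[0,0,0],1],[[0,0,1],[0,0,0],1],[[0,0,0],[0,0,0],1],[[0,0,0],[0,0,0],1]]'; python3 -m handwheel '[[[0,0,1],[0,0,0],1],[[0,0,0],[0,0,0],1],[[0,0,0],[0,0,0],1]]'
```

```text
clock: 63.82
position: [0.5088, -0.2938, 0.0218]
ee_rot: [0.0, 0.742, 0.671, 0.0]
contact_force: [-0.9, 0.7, 5.3]
width: 0.0384
gripper_force: 83.2
clock: 64.2
position: [0.5088, -0.2938, 0.0218]
ee_rot: [0.001, 0.742, 0.671, 0.0]
contact_force: [-2.7, 1.8, 11.7]
width: 0.0385
gripper_force: 84.0
```

```bash
python3 -m handwheel '[[[0,0,-2],[0,0,0],1],[[0,0,0],[0,0,0],0.0],[[0,0,0],[0,0,0],-0.3],[[0,0,0],[0,0,0],-0.4],[[0,0,0],[0,0,0],-0.4],[[0,0,0],[0,0,0],-0.4],[[0,0,-20],[0,0,0],-0.4],[[0,0,-40],[0,0,0],-0.4],[[0,0,-40],[0,0,0],-0.4],[[0,0,-20],[0,0,0],-0.2],[[0,0,0],[0,0,0],0]]'
python3 -m handwheel '[[[0,-15,0],[0,0,0],0],[[0,-15,0],[0,0,0],0],[[0,-18,0],[0,0,0],0],[[0,0,0],[0,0,1],0],[[0,0,0],[0,0,1],0],[[0,0,0],[0,0,1],0],[[0,0,0],[0,0,1],0],[[0,0,0],[0,0,1],0],[[0,0,0],[0,0,1],0],[[0,0,0],[0,0,1],0],[[0,0,0],[0,0,1],0],[[0,0,0],[0,0,1],0],[[0,0,0],[0,0,1],0],[[0,0,0],[0,0,1],0],[[0,0,0],[0,0,1],0],[[0,0,0],[0,0,1],0],[[0,0,0],[0,0,1],0],[[0,0,0],[0,0,1],0],[[0,0,0],[0,0,0],0]]'
python3 - <<'E'
from h import *
go(*B(-144,0),22,-5.7)
st=readout.get_state();im=vision.get_image("wrist");cv2.imwrite("pics/w16.png",im)
H,S,V=cv2.split(cv2.cvtColor(im,cv2.COLOR_BGR2HSV))
for r in rect("wrist",((H<9)|(H>170))&(S>70)&(V<140),.048,st,300):print("dark",r)
print(B(-97,0))
E
```

```text
clock: 65.58
position: [0.5098, -0.2944, 0.1437]
ee_rot: [0.002, 0.742, 0.671, 0.0]
contact_force: [0.4, -0.1, -0.0]
width: 0.043
gripper_force: 0.0
clock: 67.95
position: [0.4597, -0.2887, 0.1415]
ee_rot: [-0.0, 0.999, -0.05, -0.0]
contact_force: [0.0, 0.1, -0.3]
width: 0.0425
gripper_force: 0.0
go before-turn [  1.8  -0.2 119.5] after-turn [  1.7  -0.2 119.5] turn [-0.    0.01  0.  ]
dark (array([264., 134.]), 509.8, -297.0, 97.6, 38.7, 84.2)
[ 508.17960971 -293.26598427]
```

```bash
python3 -m handwheel '[[[2,2,30],[0,0,0],0],[[0,1,40],[0,0,0],0],[[0,0,35],[0,0,0],0],[[0,0,14],[0,0,0],0],[[0,0,0],[0,0,0],0],[[8,0,0],[0,0,0],0],[[8,0,0],[0,0,0],0],[[8,0,0],[0,0,0],0],[[7,0,0],[0,0,0],0],[[6,0,0],[0,0,0],0],[[5,0,0],[0,0,0],0],[[4,0,0],[0,0,0],0],[[2,0,0],[0,0,0],0],[[0,0,0],[0,0,0],0],[[0,0,0],[0,0,0],0]]'
python3 -c "
from h import *
go(*B(-91,0),22,-5.7)"
```

```text
clock: 69.88
position: [0.5107, -0.297, 0.0229]
ee_rot: [0.0, 0.999, -0.05, 0.0]
contact_force: [-0.3, -0.1, 0.5]
width: 0.0429
gripper_force: 0.0
go before-turn [ 3.1 -3.5  0.9] after-turn [ 3.1 -3.5  0.9] turn [ 0.   -0.01 -0.01]
```

```bash
python3 -m handwheel '[[[2,0,0],[0,0,0],0],[[1.5,0,0],[0,0,0],0],[[0,0,0],[0,0,0],0],[[0,0,0],[0,0,0],0]]';python3 -m handwheel '[[[2,0,0],[0,0,0],0],[[1,0,0],[0,0,0],0],[[0,0,0],[0,0,0],0],[[0,0,0],[0,0,0],0]]'
```

```text
clock: 70.38
position: [0.5123, -0.297, 0.0228]
ee_rot: [-0.0, 0.999, -0.05, -0.001]
contact_force: [-5.2, -0.3, 3.5]
width: 0.0426
gripper_force: 2.5
clock: 70.88
position: [0.5123, -0.2969, 0.0228]
ee_rot: [-0.001, 0.999, -0.049, -0.004]
contact_force: [-11.7, -0.8, 7.7]
width: 0.0425
gripper_force: 5.8
```

```bash
python3 -m handwheel '[[[-8,0,0],[0,0,0],0],[[-20,0,0],[0,0,0],0],[[-10,0,-30],[0,0,0],0],[[0,0,-50],[0,0,0],0],[[0,0,-50],[0,0,0],0],[[0,0,0],[0,0,0],0],[[0,0,0],[0,0,0],0]]'
python3 - <<'E'
from h import *
st=readout.get_state();im=vision.get_image("wrist");cv2.imwrite("pics/w17.png",cv2.resize(im[20:240,140:380],None,fx=2.5,fy=2.5,interpolation=cv2.INTER_CUBIC))
H,S,V=cv2.split(cv2.cvtColor(im,cv2.COLOR_BGR2HSV))
for r in rect("wrist",((H<9)|(H>170))&(S>70)&(V<140),.048,st,300):print("dark",r)
im=vision.get_image("top");H,S,V=cv2.split(cv2.cvtColor(im,cv2.COLOR_BGR2HSV))
r4=np.zeros_like(H,bool);r4[154:168,165:192]=1
print(rect("top",r4&((H<12)|(H>168))&(S>100),.106,None,10))
print(B(-60,0))
E
```

```text
clock: 71.75
position: [0.479, -0.2934, 0.1525]
ee_rot: [-0.0, 0.999, -0.05, 0.0]
contact_force: [-0.2, 0.7, -1.0]
width: 0.0424
gripper_force: 0.0
dark (array([260., 115.]), 544.0, -299.7, 97.9, 38.0, 84.1)
[(array([179., 161.]), 606.6, 206.7, 20.4, 17.8, 43.7)]
[ 544.9966658  -296.94081502]
```

View pics/w17.png

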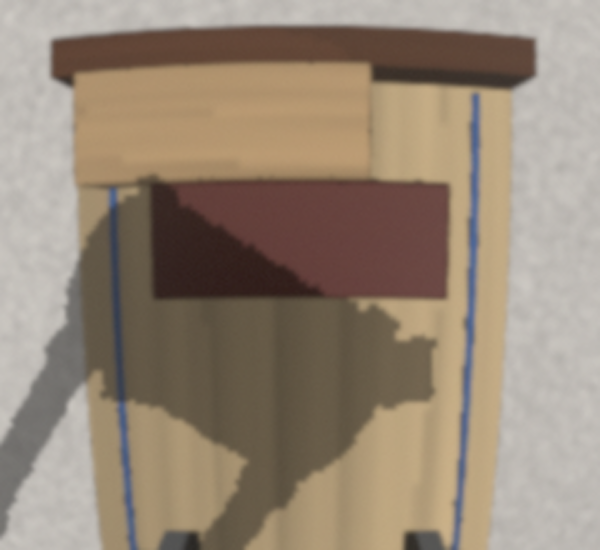

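Crop shows dark in place at (300,240), but pale at (222,125) has been knocked sideways along the fence, about 26 mm past dark and over the blue line. It is still flush, so I push it back along the fence from its left end.

```bash
python3 -c "
from h import *
go(*B(-20,100),25,-5.7)"
```

```text
go before-turn [ 107.  -102.5  126.1] after-turn [ 106.8 -102.7  126.2] turn [-0.02  0.02 -0.  ]
```

```bash
python3 -m handwheel '[[[0,-51,0],[0,0,0],1],[[0,-51.5,0],[0,0,0],1],[[53.5,0,0],[0,0,0],1],[[53.5,0,0],[0,0,0],1],[[0,0,50],[0,0,0],1],[[0,0,45],[0,0,0],1],[[0,0,23],[0,0,0],1],[[0,0,0],[0,0,0],1],[[0,0,0],[0,0,0],1]]' 40
python3 - <<'E'
from h import *
go(*B(-20,61.6),25,-5.7)
st=readout.get_state();im=vision.get_image("wrist");cv2.imwrite("pics/w18.png",im)
E
```

```text
clock: 72.97
position: [0.5961, -0.2026, 0.0349]
ee_rot: [0.0, 0.999, -0.05, 0.0]
contact_force: [-0.3, -0.3, -0.0]
width: 0.0002
gripper_force: 0.0
go before-turn [-1.4 37.4  9.9] after-turn [-1.4 37.4  9.9] turn [ 0. -0. -0.]
```

```bash
python3 -m handwheel '[[[-1.4,0,8],[0,0,0],1],[[0,4,0],[0,0,0],1],[[0,4,0],[0,0,0],1],[[0,4,0],[0,0,0],1],[[0,3,0],[0,0,0],1],[[0,0,0],[0,0,0],1]]'; python3 -m handwheel '[[[0,4,0],[0,0,0],1],[[0,4,0],[0,0,0],1],[[0,4,0],[0,0,0],1],[[0,3,0],[0,0,0],1],[[0,3,0],[0,0,0],1],[[0,0,0],[0,0,0],1]]'
python3 -c "
from h import *
go(*B(-20,61.6),25,-5.7)"
```

```text
clock: 73.78
position: [0.5929, -0.2176, 0.0269]
ee_rot: [0.0, 0.999, -0.05, 0.0]
contact_force: [0.5, 0.1, 1.4]
width: -0.0002
gripper_force: 0.0
clock: 74.53
position: [0.5909, -0.2356, 0.0267]
ee_rot: [0.0, 0.999, -0.05, -0.0]
contact_force: [-0.0, 0.3, -0.4]
width: 0.0002
gripper_force: 0.0
go before-turn [0.4 4.  1.7] after-turn [0.4 4.  1.7] turn [ 0.01 -0.   -0.  ]
```

```bash
python3 -m handwheel '[[[0,2,0],[0,0,0],1],[[0,2,0],[0,0,0],1],[[0,0,0],[0,0,0],1],[[0,0,0],[0,0,0],1],[[0,-8,0],[0,0,0],1],[[0,-10,-20],[0,0,0],1],[[0,0,-50],[0,0,0],1],[[0,0,-50],[0,0,0],0],[[-55,25,0],[0,0,0],0],[[-55,26,0],[0,0,0],0],[[0,0,0],[0,0,0],0],[[0,0,0],[0,0,0],0]]'
cat > m.py <<'E'
from h import *
st=readout.get_state();im=vision.get_image("wrist");cv2.imwrite("pics/wl.png",im)
H,S,V=cv2.split(cv2.cvtColor(im,cv2.COLOR_BGR2HSV))
a=np.radians(-5.7);M=np.array([[np.cos(a),np.sin(a)],[-np.sin(a),np.cos(a)]])
for r in rect("wrist",((H<9)|(H>170))&(S>70)&(V<140),.048,st,300):
    p=M@(np.array(r[1:3])-[604.7,-302.9])
    if abs(p[1])<80: print("dark board xy",np.round(p,1),r[3:])
# rectify the plane z=.048 in board coordinates, 1 mm per px: col = 100-y, row = 20-x
g=np.array([[B(20-i,100-j) for j in range(200)] for i in range(130)])/1000
T=Rt(st);h=vision.camera_params("wrist")["hand_eye"];K=vision.camera_params("wrist")["intrinsics"]
p=np.dstack([g,np.full(g.shape[:2],.048)])-(st["position"]+T@h[:3,3])
d=p@T@h[:3,:3];th=np.arctan2(np.hypot(d[...,0],d[...,1]),d[...,2]);k=K[0,0]*th/np.hypot(d[...,0],d[...,1])
q=cv2.remap(im,(d[...,0]*k+K[0,2]).astype(np.float32),(d[...,1]*k+K[1,2]).astype(np.float32),1)
cv2.imwrite("pics/rl.png",q)
s=q.astype(float)
for nm,r in(("pale",slice(30,52)),("dark",slice(66,96))):
    c=s[r].mean(0);e=np.abs(c[3:]-c[:-3]).sum(1);idx=np.argsort(e)[::-1][:10];print(nm,"y edges",[(98.5-i,int(e[i])) for i in idx])
c=s[:,90:110].mean(1);e=np.abs(c[2:]-c[:-2]).sum(1);print("x edges",[(19-i,int(e[i])) for i in np.argsort(e)[::-1][:14]])
E
python3 m.py
```

```text
clock: 76.03
position: [0.4784, -0.2609, 0.1472]
ee_rot: [0.0, 0.999, -0.05, 0.001]
contact_force: [0.7, 0.5, -1.3]
width: 0.0424
gripper_force: 0.0
dark board xy [-60.5  -2.7] (97.7, 38.1, 84.3)
pale y edges [(np.float64(-58.5), 142), (np.float64(62.5), 137), (np.float64(65.5), 134), (np.float64(-54.5), 131), (np.float64(-55.5), 128), (np.float64(76.5), 118), (np.float64(-57.5), 115), (np.float64(77.5), 111), (np.float64(61.5), 109), (np.float64(66.5), 101)]
dark y edges [(np.float64(-52.5), 188), (np.float64(-51.5), 180), (np.float64(-58.5), 142), (np.float64(-57.5), 136), (np.float64(47.5), 136), (np.float64(-54.5), 119), (np.float64(46.5), 110), (np.float64(-55.5), 109), (np.float64(62.5), 94), (np.float64(-50.5), 87)]
x edges [(np.int64(12), 231), (np.int64(11), 200), (np.int64(-40), 155), (np.int64(-81), 146), (np.int64(-1), 131), (np.int64(13), 124), (np.int64(-80), 119), (np.int64(-41), 111), (np.int64(-2), 100), (np.int64(0), 88), (np.int64(-39), 80), (np.int64(-82), 76), (np.int64(10), 75), (np.int64(-86), 44)]
```

Run:
```python
import cv2,numpy as np
q=cv2.imread("pics/rl.png");s=cv2.cvtColor(q,cv2.COLOR_BGR2HSV).astype(int)
for y in list(range(84,36,-2))+list(range(-34,-76,-2)):
    print(y,s[30:52,100-y].mean(0).astype(int), s[102:118,100-y].mean(0).astype(int))
```

```text
84 [ 17  12 189] [ 18  11 111]
82 [ 17  11 187] [ 18  10 109]
80 [ 17  11 186] [ 17  11 108]
78 [ 16  14 182] [ 16  14 107]
76 [ 17  56 162] [18 56 97]
74 [ 18  78 159] [18 71 93]
72 [ 18  78 159] [18 72 92]
70 [ 18  78 158] [18 72 92]
68 [ 18  78 158] [18 71 93]
66 [ 16  47 139] [15 37 82]
64 [105  98 136] [110  73  76]
62 [ 15  43 139] [17 48 84]
60 [ 18  79 162] [18 74 93]
58 [ 18  80 169] [18 74 95]
56 [ 18  81 172] [18 74 96]
54 [ 18  81 173] [18 75 96]
52 [ 18  81 170] [18 74 95]
50 [ 18  80 166] [18 75 93]
48 [ 18  82 155] [18 75 94]
46 [ 16  94 165] [18 76 97]
44 [ 16  95 174] [18 77 99]
42 [ 16  95 175] [18 76 99]
40 [ 16  95 176] [18 76 97]
38 [ 16  95 175] [18 76 95]
-34 [ 16  96 173] [ 18  81 181]
-36 [ 16  96 173] [ 18  81 183]
-38 [ 16  95 173] [ 18  81 186]
-40 [ 16  95 173] [ 18  82 187]
-42 [ 16  96 173] [ 18  81 184]
-44 [ 16  95 173] [ 18  81 177]
-46 [ 16  95 173] [ 18  81 174]
-48 [ 16  95 173] [ 18  81 180]
-50 [ 16  94 172] [ 18  81 186]
-52 [ 17  87 173] [ 18  81 189]
-54 [ 18  75 174] [ 17  69 168]
-56 [109  55 130] [112  69 130]
-58 [ 29  17 139] [ 11  24 144]
-60 [ 18  79 184] [ 18  78 182]
-62 [ 18  81 185] [ 18  80 183]
-64 [ 18  80 187] [ 18  80 186]
-66 [ 18  80 187] [ 18  80 188]
-68 [ 18  69 184] [ 18  66 187]
-70 [ 17  22 183] [ 17  20 186]
-72 [ 17  13 186] [ 17  12 187]
-74 [ 17  12 187] [ 17  12 186]
```

Pale now spans y = 47 to -52, the same as dark. One last squeeze toward the fence to make sure there are no gaps.

```bash
python3 -c "
from h import *
go(*B(-106,-2.5),22,-5.7)"
```

```text
go before-turn [ 23.1  31.8 125.2] after-turn [ 23.3  31.9 125.1] turn [ 0.   -0.02 -0.  ]
```

```bash
python3 -m handwheel '[[[20,32,30],[0,0,0],0],[[0,0,45],[0,0,0],0],[[0,0,35],[0,0,0],0],[[0,0,14],[0,0,0],0],[[0,0,0],[0,0,0],0],[[6,0,0],[0,0,0],0],[[5,0,0],[0,0,0],0],[[3,0,0],[0,0,0],0],[[2,0,0],[0,0,0],0],[[2,0,0],[0,0,0],0],[[1,0,0],[0,0,0],0],[[0,0,0],[0,0,0],0],[[0,0,0],[0,0,0],0]]'
```

```text
clock: 77.7
position: [0.5124, -0.2965, 0.0227]
ee_rot: [-0.0, 0.999, -0.05, -0.001]
contact_force: [-4.3, -0.7, 2.1]
width: 0.0426
gripper_force: 2.5
```

```bash
python3 -m handwheel '[[[3,0,0],[0,0,0],0],[[0,0,0],[0,0,0],0],[[0,0,0],[0,0,0],0],[[-10,0,0],[0,0,0],0],[[-20,0,0],[0,0,0],0],[[-6,0,-30],[0,0,0],0],[[0,0,-50],[0,0,0],0],[[0,0,-50],[0,0,0],0],[[0,0,0],[0,0,0],0],[[0,0,0],[0,0,0],0]]'
python3 m.py
python3 - <<'E'
from h import *
q=cv2.imread("pics/rl.png");s=cv2.cvtColor(q,cv2.COLOR_BGR2HSV).astype(int)
for n,y0 in(("L",35),("R",-40)):
    print(n,[(20-i,*s[i,98-y0:103-y0].mean(0).astype(int)[1:]) for i in list(range(16,26))+list(range(55,66))])
m=(s[:,:,0]<=16.5)&(s[:,:,1]>87)&(s[:,:,2]>110);j=np.nonzero(m[35:50].mean(0)>.5)[0];print("pale y",100-j.min(),100-j.max())
im=vision.get_image("top");H,S,V=cv2.split(cv2.cvtColor(im,cv2.COLOR_BGR2HSV))
r4=np.zeros_like(H,bool);r4[154:168,165:192]=1
print("handle",rect("top",r4&((H<12)|(H>168))&(S>100),.106,None,10))
E
```

```text
clock: 78.95
position: [0.4808, -0.2931, 0.1525]
ee_rot: [-0.0, 0.999, -0.05, 0.0]
contact_force: [0.5, -0.3, 0.3]
width: 0.0428
gripper_force: 0.0
dark board xy [-60.5  -2.9] (97.6, 38.2, 84.2)
pale y edges [(np.float64(-59.5), 164), (np.float64(-62.5), 159), (np.float64(61.5), 137), (np.float64(58.5), 132), (np.float64(-63.5), 129), (np.float64(57.5), 126), (np.float64(72.5), 124), (np.float64(-58.5), 114), (np.float64(71.5), 105), (np.float64(60.5), 94)]
dark y edges [(np.float64(-52.5), 219), (np.float64(-53.5), 192), (np.float64(-59.5), 163), (np.float64(-62.5), 161), (np.float64(-51.5), 151), (np.float64(72.5), 141), (np.float64(-58.5), 127), (np.float64(-63.5), 122), (np.float64(71.5), 120), (np.float64(73.5), 119)]
x edges [(np.int64(12), 237), (np.int64(13), 189), (np.int64(-40), 145), (np.int64(11), 145), (np.int64(-1), 131), (np.int64(-41), 111), (np.int64(-2), 100), (np.int64(0), 94), (np.int64(-80), 93), (np.int64(-81), 82), (np.int64(-39), 80), (np.int64(14), 76), (np.int64(-79), 52), (np.int64(-3), 41)]
L [(4, np.int64(110), np.int64(96)), (3, np.int64(109), np.int64(9
[... 798 characters left out ...]
04), np.int64(94)), (0, np.int64(102), np.int64(104)), (-1, np.int64(96), np.int64(131)), (-2, np.int64(95), np.int64(159)), (-3, np.int64(93), np.int64(172)), (-4, np.int64(93), np.int64(175)), (-5, np.int64(93), np.int64(178)), (-35, np.int64(96), np.int64(182)), (-36, np.int64(96), np.int64(178)), (-37, np.int64(95), np.int64(172)), (-38, np.int64(95), np.int64(166)), (-39, np.int64(95), np.int64(158)), (-40, np.int64(95), np.int64(133)), (-41, np.int64(97), np.int64(103)), (-42, np.int64(98), np.int64(97)), (-43, np.int64(98), np.int64(104)), (-44, np.int64(98), np.int64(107)), (-45, np.int64(98), np.int64(106))]
pale y 25 25
handle [(array([179., 161.]), 605.8, 206.0, 22.7, 17.8, 43.7)]
```

```bash
python3 -c "
from rig import manip;print(manip.sign_off())"
```

```text
the job is handed in; nothing more can be done
None
```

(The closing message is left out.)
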